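# Clamp a painted door rail in the bench jig

## Robot

A 7-joint arm with a two-finger parallel gripper is mounted at the origin on the work surface. World frame = base frame: x ahead of the robot, y to its left, z up, the work surface at z = 0. Lengths are in mm, angles in rad, forces in N, time in s.
With the tool pointing down it reaches from about 425 to 950 mm from the base axis. Payload 4.7 kg.
Tool frame: the origin (TCP) lies midway between the tips of the shut fingers; the grasp point (between the pads) lies 19 mm behind it; z points along the fingers, x is the direction in which the jaws open and shut, and the axes are right-handed (so a half turn about z gives the same grasp; the last joint's range is limited). The gripper opens to 87 mm and grips with 3 to 60 N. Pads are 19 mm wide; open, the fingers measure 117 mm over their backs; the gripper's body (75 mm by 190 mm) begins 51 mm behind the grasp point.
Start: joints at [1.272, 0.469, -0.049, 1.532, 0.024, 1.141, -0.082], TCP at [179.961, -650.587, 222.573] pointing down, gripper open.
Joint ranges: [-2.59, 2.59], [-0.33, 1.99], [-1.39, 1.29], [0.1, 2.45], [-1.04, 4.18], [0.21, 1.99], [-2.66, 2.66]. Speed limits (rad/s): [2.57, 2.57, 3.14, 3.14, 3.14, 3.14, 3.14].

## Interface

Orientations are given as a 3x3 rotation matrix whose columns are the frame's x, y, z axes.
In Python, from station import status, cams, robot gives the robot as it stands. The module is installed in compiled form; this text tells all that it offers.
- The arm moves only by the tool arm_command, never from a script. Its argument "targets" is a list of rows, each an object of numbers: "fingers": the finger opening in cm, from 0 to 8.7; "tx", "ty", "tz": the shift along the tool's x, y, z in cm; "ax", "ay", "az": the turn, a rotation vector about the tool's x, y, z in degrees. In form: [{"fingers": .., "tx": .., "ty": .., "tz": .., "ax": .., "ay": .., "az": ..}, ...]. A call has 1 to 12 rows; each row is the pose to reach, as a shift and turn from the pose commanded when the call began, along the tool's axes at that moment; what a row does not reach only later rows make up. A row lasts 1/10 s, in which the tool goes at most 50 mm and 8.59 degrees, less where a joint would pass 70% of its speed; a pose out of reach is approached as far as the arm can. A call with a gripper value outside its range is refused whole. The fingers move at their own pace and stop on an object; the grip force is fixed at half the most. Time passes only in rows, so rows that repeat a pose let the fingers close. It gives the time, the measured TCP pose, the force and the opening at its end, in the units of the state.
- status.observe(): the state, without advancing time (a new reading comes with each control period).
- cams.read_camera(name): name is "scene" or "side" or "wrist"; returns a dict with "color" (384x512x3 uint8, red, green, blue), "intrinsics" (3x3 intrinsics, pixels), "camera_from_world" (4x4, takes a point from world to camera coordinates). Camera axes: x right, y up, looking along -z (the intrinsics and any distortion apply to the point x, -y, -z); pixel columns grow to the right and rows downward; lengths in mm; the calibration is good to about 2 mm. A picture is of the moment at which its call begins. There is no depth.
- robot.finish_job(): hands the job in, once; it reports no verdict.
The state is a dict: "time_s": time; "joints": joint angles; "dq": joint speeds; "joint_efforts": joint torques, N m; "eef_pos": TCP position; "orientation": TCP orientation; "ft_force": force on the tool from outside, world axes, zero at the start; "wrist_torque": the same for the moment, N m; "gripper_width": finger opening in mm.
Only numpy, scipy, OpenCV 4.12 (cv2) and the standard library are available. Lean on these libraries where they do the work, as an engineer would, in place of code of your own. Each camera call takes 0.05 s, during which the arm holds its last target. There are 200 camera calls.

## Task

Slide the white door rail on the jig's bed home into the corner, its side flat along both fence blocks and its end against the end stop, under the clamp's pad. Then turn the crank clockwise until the pad meets the rail and snug it by feel: firm enough that the handle clearly pulls harder than when it runs free (about 4 newtons more at the handle), but never so tight that the paint is dented. Let go, with the rail still home in the corner, and leave the other things on the bench alone.

Things in the scene. Friction and masses are not known exactly. Their poses are not given: they have to be found in the camera images.
- jig: fixed jig: light wooden bed 180 x 400 x 30 mm high on the bench with dark wooden fence blocks and end stop and a grey steel clamp. Origin on the bench surface, on the clamp screw's vertical axis; axes: x from the screw to the fence, y along the fence to the end stop. Bed spans x -80..100, y -300..100 mm, top at z 30. It stands turned by up to 0.25 rad
- corner (a point): inner corner of fence and end stop, at the bed's top, at x +26, y +60, z 30 mm from jig; same axes. The fence is two blocks whose faces look to -x in line with this point: 0 to 150 mm and 315 to 350 mm from here to -y, open between; the end stop's face looks to -y and runs 61 mm from here to -x; all 18 mm high. The rail's nearest bottom corner belongs here
- screw_axis (a point): point on the bed's top on the clamp screw's vertical axis, 30 mm above jig's origin; same axes. The clamp's grey column (45 x 50 mm) stands behind the fence at x 51..96 mm; a beam 46 mm wide runs from it to the screw, underside 70 mm and top 106 mm above the bed; the crank turns above the beam
- rail: loose white painted door rail, 50 mm wide (x), 320 long (y), 24 thick, about 0.35 kg, lying on the bed; origin at the centre of its underside. Starts 4 to 8 cm short of the stop, 2 to 3 cm off its place at the fence, up to 0.1 rad askew. Home: origin at x +1, y -100, z 30 mm in jig's frame, long axes parallel, within 5 mm
- rail_end (a point): middle of the lower edge of the rail's end face that goes to the end stop; axes as rail
- pad: round steel pad, 36 mm across, 9 thick, on the screw's lower end; origin at the centre of its underside, 14 to 27 mm above the rail's top at the start. It has 0 to 5 mm of unknown axial play: after it meets the rail, the play is taken up at hardly more effort (about 4 N on the rail); only then the clamping force climbs. Snug: about 65 N, at least 35; above 120 N the paint is dented
- crank (a joint): turn of the crank, rad, growing clockwise seen from above, 0 to 2.4 at the start, at most 14; each turn lowers screw, pad, crank and handle by 20 mm (3.18 mm per rad). It stays where it is left. Turning free takes about 6 N along the circle at the handle (read at rest after a step, less); each 10 N of clamping force adds 0.64 N: 4 N above the free effort is snug, 2.3 N just enough, 7.5 N dents
- handle (a point): point on the axis of the upright round wooden handle (23 mm across, 50 tall), 28 mm above its foot and 22 below its top. It stands 50 mm from the screw's axis on the crank's arm (arm 4 mm under its foot) and spins freely on its pin, so it can be held without turning the hand through whole turns. Nothing is above it; it starts 0.22 to 0.24 m over the bench
- paint_tin: bystander: closed paint tin 76 mm across, 90 mm tall; origin at its base
- sanding_block: bystander: cork sanding block 65 x 100 x 35 mm; origin at its underside
- brush: bystander: paint brush lying on the bench
- drawer_front: bystander: small white drawer front 160 x 110 x 20 mm lying flat; origin at its underside

How it is judged (in metres and radians):
On the way, in this order (a step that is already met when the one before it is completed fails the run):
1. the rail lies home in the corner, not yet clamped (y of rail in the frame of jig above -0.105 m and x of rail in the frame of jig above -0.004 m and angle between the y axis of rail and the y axis of jig, either way round below 0.03 rad and z of rail in the frame of jig below 0.034 m and contact force between pad and rail below 1 N), for 0.2 s.
2. the pad clamps the rail snugly (contact force between pad and rail above 35 N), for 0.2 s.
At the end, for the whole second after the job is handed in: The rail lies in the corner, its end within 5 mm of the end stop, its side within 5 mm of the fence and parallel to it within 0.03 rad, clamped by the pad with 35 to 120 N, everything at rest and let go (y of rail in the frame of jig above -0.105 m and x of rail in the frame of jig above -0.004 m and angle between the y axis of rail and the y axis of jig, either way round below 0.03 rad and contact force between pad and rail between 35 and 120 N and linear speed of rail below 0.01 m/s and velocity of joint crank between -0.05 and 0.05 rad/s); the robot touches nothing.
It fails at once if the rail is squeezed by the clamp with more than 120 N: paint dented (contact force between pad and rail above 120 N).
It fails at once if the paint tin is moved (distance of paint_tin from where it was at the start of the episode above 0.03 m).
It fails at once if the sanding block is moved (distance of sanding_block from where it was at the start of the episode above 0.03 m).
It fails at once if the brush is moved (distance of brush from where it was at the start of the episode above 0.03 m).
It fails at once if the drawer front is moved (distance of drawer_front from where it was at the start of the episode above 0.03 m).
It also fails if it takes over 72 s, if anything falls off the work surface, if the arm or the gripper's body presses on something with over 40 N, if the wrist force passes 120 N, or if a joint passes its speed limit or range.

## Working session

There is one attempt and no reset: what is moved stays moved. The work goes in short steps, Python scripts to look and compute and a tool call to move; the robot and the scene stay as the last step left them, time stands still between calls to the robot, and variables do not carry over. Pictures are saved under pics/ and viewed, about 8 in all and at most 12, crops included, and the job is handed in when it is done.

Besides the shell and the picture viewer there is one more tool, called after ">>>" as a command line: name --argument value ..., lists and objects as JSON in quotes. arm_command: Moves the arm, as the interface text tells. Its arguments: {"type":"object","properties":{"targets":{"type":"array"}},"required":["targets"]}

```bash
mkdir -p pics
python3 - <<'E'
from station import status,cams
import cv2,numpy as np
s=status.observe(); print({k:np.round(v,3).tolist() for k,v in s.items()})
ims=[]
for n in ["scene","side"]:
    c=cams.read_camera(n); np.savez(f"pics/{n}0.npz",**c)
    cv2.imwrite(f"pics/{n}0.png",cv2.resize(c["color"][:,:,::-1],(768,576),interpolation=cv2.INTER_CUBIC))
    print(n,np.round(c["intrinsics"],1).tolist(),np.round(c["camera_from_world"],3).tolist(),[k for k in c])
E
```

```text
{'time_s': 0.0, 'joints': [1.272, 0.469, -0.049, 1.534, 0.024, 1.141, -0.082], 'dq': [0.001, 0.0, -0.001, -0.001, 0.002, -0.002, 0.0], 'joint_efforts': [-0.0, -50.798, -0.08, -23.616, -0.061, 0.038, 0.0], 'eef_pos': [179.759, -650.007, 221.507], 'orientation': [[0.267, -0.964, -0.001], [-0.964, -0.267, 0.002], [-0.002, 0.0, -1.0]], 'ft_force': [0.961, -0.31, 0.637], 'wrist_torque': [-0.03, -0.011, 0.017], 'gripper_width': 87.238}
scene [[409.1, 0.0, 262.3], [0.0, 409.1, 195.5], [0.0, 0.0, 1.0]] [[0.497, 0.868, -0.007, -252.737], [-0.572, 0.334, 0.749, 262.779], [0.653, -0.368, 0.663, -2128.885], [0.0, 0.0, 0.0, 1.0]] ['color', 'intrinsics', 'camera_from_world']
side [[405.3, 0.0, 249.7], [0.0, 405.3, 188.3], [0.0, 0.0, 1.0]] [[-0.987, -0.16, 0.008, 624.09], [0.098, -0.564, 0.82, -211.34], [-0.127, 0.81, 0.573, -1320.737], [0.0, 0.0, 0.0, 1.0]] ['color', 'intrinsics', 'camera_from_world']
```

View pics/scene0.png

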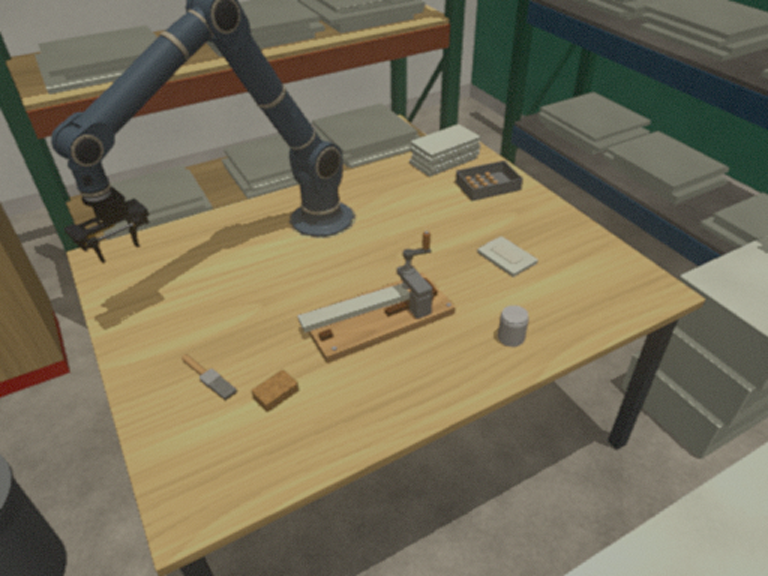

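View pics/side0.png

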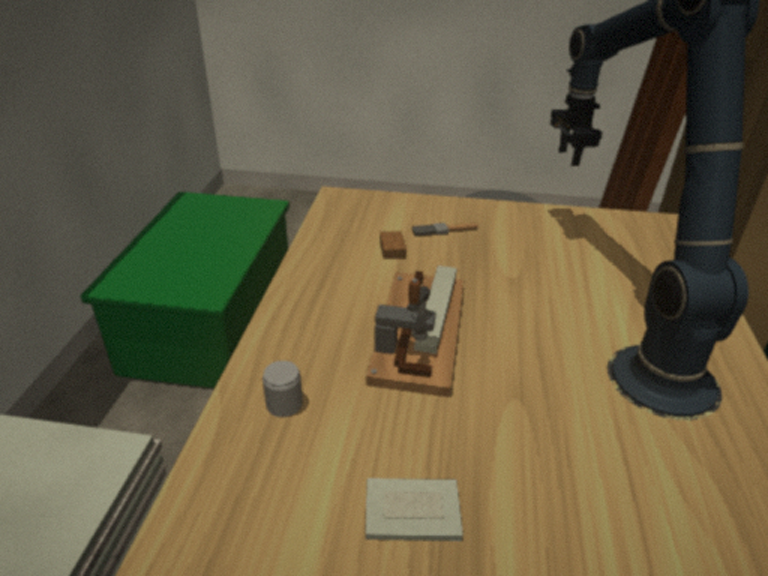

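Run:
```python
import cv2,numpy as np
a=np.load("pics/scene0.npz")["color"][150:242,195:310,::-1]; b=np.load("pics/side0.npz")["color"][172:264,240:315,::-1]
f=lambda i:cv2.resize(i,None,fx=4.2,fy=4.2,interpolation=cv2.INTER_CUBIC)
cv2.imwrite("pics/crop0.png",np.hstack([f(a),f(b)])); print(f(a).shape)
```

```text
(386, 483, 3)
```

View pics/crop0.png

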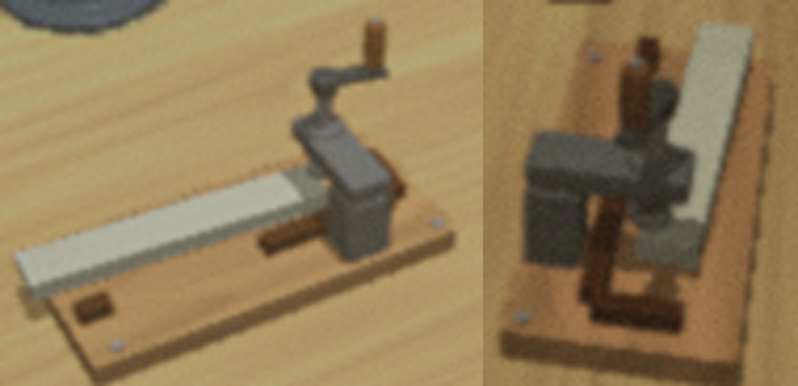

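```bash
cat > h.py <<'E'
import numpy as np
from scipy.optimize import least_squares
C={n:np.load(f"pics/{n}0.npz") for n in("scene","side")}
def proj(n,P,c=None):
    c=c or C[n]; M=c["camera_from_world"]; p=M[:3,:3]@P+M[:3,3]; q=np.array([p[0],-p[1],-p[2]]); q=c["intrinsics"]@q; return q[:2]/q[2]
def ray(n,uv,c=None):
    c=c or C[n]; M=c["camera_from_world"]; d=np.linalg.inv(c["intrinsics"])@[*uv,1]; d=M[:3,:3].T@[d[0],-d[1],-d[2]]; return -M[:3,:3].T@M[:3,3],d
def onz(n,uv,z,c=None):
    o,d=ray(n,uv,c); return o+d*(z-o[2])/d[2]
def tri(a,b):
    return least_squares(lambda P:np.r_[proj("scene",P)-a,proj("side",P)-b],[550,50,100]).x
def J(p,P): c,s=np.cos(p[2]),np.sin(p[2]); return np.array([p[0]+c*P[0]-s*P[1],p[1]+s*P[0]+c*P[1],P[2]])
E
python3 - <<'E'
from h import *
a=lambda u,v:(np.array([u,v])+.5)/4.2-.5+[195,150]
b=lambda u,v:(np.array([u-483,v])+.5)/4.2-.5+[240,172]
# jig
obs=[("scene",a(453,235),(100,100,30)),("scene",a(97,368),(100,-300,30)),("side",b(502,335),(100,100,30)),("side",b(740,358),(-80,100,30)),("side",b(585,42),(100,-300,30)),
 ("side",b(681,306),(-35,60,48)),]
r=least_squares(lambda p:np.concatenate([proj(n,J(p,np.array(P,float)))-uv for n,uv,P in obs]),[600,50,0])
print("jig",r.x,np.round(r.fun.reshape(-1,2),1).tolist())
for n,uv,P in obs: print(onz(n,uv,P[2]).round())
for n,l in(("scene",[a(15,254),a(36,289)]),("side",[b(702,24),b(752,30),b(697,247)])):
    for q in l: 
        w=onz(n,q,54.)[:2]; c,s=np.cos(r.x[2]),np.sin(r.x[2]); print(n,w.round(),"jig",(np.array([[c,s],[-s,c]])@(w-r.x[:2])).round())
t=tri(a(376,21),b(637,62)); f=tri(a(375,68),b(635,127)); print("handle",t,f)
c,s=np.cos(r.x[2]),np.sin(r.x[2])
for h in(t,f): print((np.array([[c,s],[-s,c]])@(h[:2]-r.x[:2])).round())
E
```

```text
jig [ 5.30248670e+02  3.02510372e+01 -2.12020334e-02] [[0.3, -2.1], [-1.1, -0.2], [-0.9, -0.7], [-0.5, 1.5], [-1.0, -0.3], [0.8, -1.0]]
[643. 120.  30.]
[ 627. -269.   30.]
[629. 131.  30.]
[451. 125.  30.]
[ 620. -270.   30.]
[499.  96.  48.]
scene [ 471. -282.] jig [ -53. -313.]
scene [ 526. -283.] jig [   2. -314.]
side [ 512. -283.] jig [ -11. -314.]
side [ 466. -281.] jig [ -58. -313.]
side [492.  33.] jig [-38.   2.]
handle [544.79965385  78.69580585 252.13096227] [544.0052424   79.11737725 195.89074875]
[14. 49.]
[13. 49.]
```

>>> arm_command --targets '[{"fingers": 8.7,"tx": -36.3,"ty": -43.4,"tz": 7.2,"az": -70},{"fingers": 8.7,"tx": -36.3,"ty": -43.4,"tz": 7.2,"az": -70},{"fingers": 8.7,"tx": -36.3,"ty": -43.4,"tz": 7.2,"az": -70},{"fingers": 8.7,"tx": -36.3,"ty": -43.4,"tz": 7.2,"az": -70},{"fingers": 8.7,"tx": -36.3,"ty": -43.4,"tz": 7.2,"az": -70},{"fingers": 8.7,"tx": -36.3,"ty": -43.4,"tz": 7.2,"az": -70},{"fingers": 8.7,"tx": -36.3,"ty": -43.4,"tz": 7.2,"az": -70},{"fingers": 8.7,"tx": -36.3,"ty": -43.4,"tz": 7.2,"az": -70},{"fingers": 8.7,"tx": -36.3,"ty": -43.4,"tz": 7.2,"az": -70},{"fingers": 8.7,"tx": -36.3,"ty": -43.4,"tz": 7.2,"az": -70},{"fingers": 8.7,"tx": -36.3,"ty": -43.4,"tz": 7.2,"az": -70},{"fingers": 8.7,"tx": -36.3,"ty": -43.4,"tz": 7.2,"az": -70}]'

```text
$.targets[0]: bad value
```

>>> arm_command --targets '[{"fingers": 8.7},{"fingers": 8.7}]'

```text
$.targets[0]: bad value
```

Run:
```python
from station import status,cams
import cv2,numpy as np
s=status.observe(); print({k:np.round(v,3).tolist() for k,v in s.items() if k not in("dq","joint_efforts")})
c=cams.read_camera("wrist"); np.savez("pics/wrist1.npz",**c)
cv2.imwrite("pics/wrist1.png",cv2.resize(c["color"][:,:,::-1],(768,576),interpolation=cv2.INTER_CUBIC))
```

```text
{'time_s': 0.1, 'joints': [1.272, 0.469, -0.049, 1.534, 0.024, 1.141, -0.082], 'eef_pos': [179.782, -650.061, 221.576], 'orientation': [[0.267, -0.964, -0.001], [-0.964, -0.267, 0.002], [-0.002, 0.0, -1.0]], 'ft_force': [0.366, -0.222, -0.166], 'wrist_torque': [-0.0, 0.009, -0.016], 'gripper_width': 86.98}
```

View pics/wrist1.png

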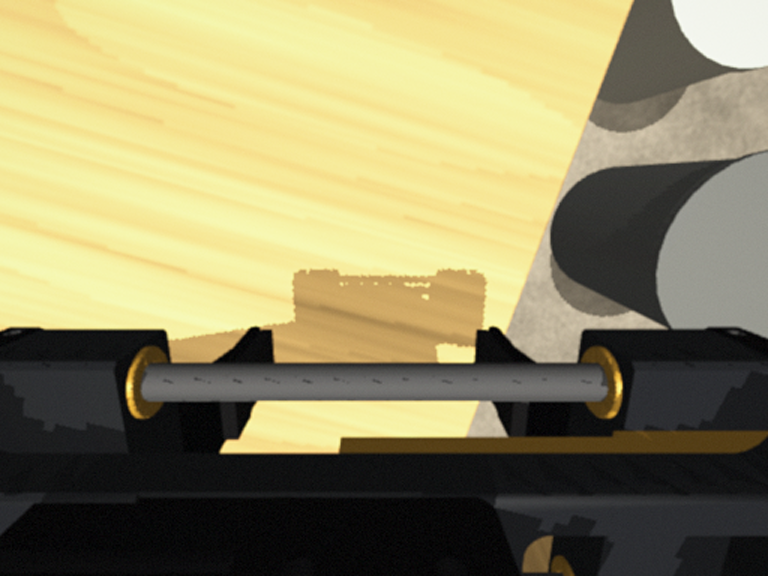

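The wrist picture shows only the bench, because the move was refused and the arm hasn't moved. I'll resend it with every key in each row.

>>> arm_command --targets '[{"fingers": 8.7,"tx": -36.3,"ty": -43.4,"tz": 7.2,"ax": 0,"ay": 0,"az": -70},{"fingers": 8.7,"tx": -36.3,"ty": -43.4,"tz": 7.2,"ax": 0,"ay": 0,"az": -70},{"fingers": 8.7,"tx": -36.3,"ty": -43.4,"tz": 7.2,"ax": 0,"ay": 0,"az": -70},{"fingers": 8.7,"tx": -36.3,"ty": -43.4,"tz": 7.2,"ax": 0,"ay": 0,"az": -70},{"fingers": 8.7,"tx": -36.3,"ty": -43.4,"tz": 7.2,"ax": 0,"ay": 0,"az": -70},{"fingers": 8.7,"tx": -36.3,"ty": -43.4,"tz": 7.2,"ax": 0,"ay": 0,"az": -70},{"fingers": 8.7,"tx": -36.3,"ty": -43.4,"tz": 7.2,"ax": 0,"ay": 0,"az": -70},{"fingers": 8.7,"tx": -36.3,"ty": -43.4,"tz": 7.2,"ax": 0,"ay": 0,"az": -70},{"fingers": 8.7,"tx": -36.3,"ty": -43.4,"tz": 7.2,"ax": 0,"ay": 0,"az": -70},{"fingers": 8.7,"tx": -36.3,"ty": -43.4,"tz": 7.2,"ax": 0,"ay": 0,"az": -70},{"fingers": 8.7,"tx": -36.3,"ty": -43.4,"tz": 7.2,"ax": 0,"ay": 0,"az": -70},{"fingers": 8.7,"tx": -36.3,"ty": -43.4,"tz": 7.2,"ax": 0,"ay": 0,"az": -70}]'

```text
time_s: 1.35
eef_pos: [503.7, -179.5, 150.3]
orientation: [[0.997, -0.072, 0.001], [-0.072, -0.997, 0.003], [0.001, -0.003, -1.0]]
ft_force: [0.7, 0.5, -0.1]
gripper_width: 87.4
```

Run:
```python
from station import status,cams
import cv2,numpy as np
cams.read_camera("wrist")
c=cams.read_camera("wrist"); np.savez("pics/wrist2.npz",**c)
s=status.observe(); print(np.round(s["eef_pos"],1),np.round(s["joints"],2)); print(np.round(c["camera_from_world"],3).tolist())
cv2.imwrite("pics/wrist2.png",cv2.resize(c["color"][:,:,::-1],(768,576),interpolation=cv2.INTER_CUBIC))
```

```text
[ 503.1 -180.8  150.2] [ 0.67  0.37 -0.5   1.92  0.22  0.91 -0.01]
[[0.998, -0.069, 0.001, -516.872], [0.067, 0.965, -0.253, 151.013], [0.016, 0.253, 0.967, -282.78], [0.0, 0.0, 0.0, 1.0]]
```

View pics/wrist2.png

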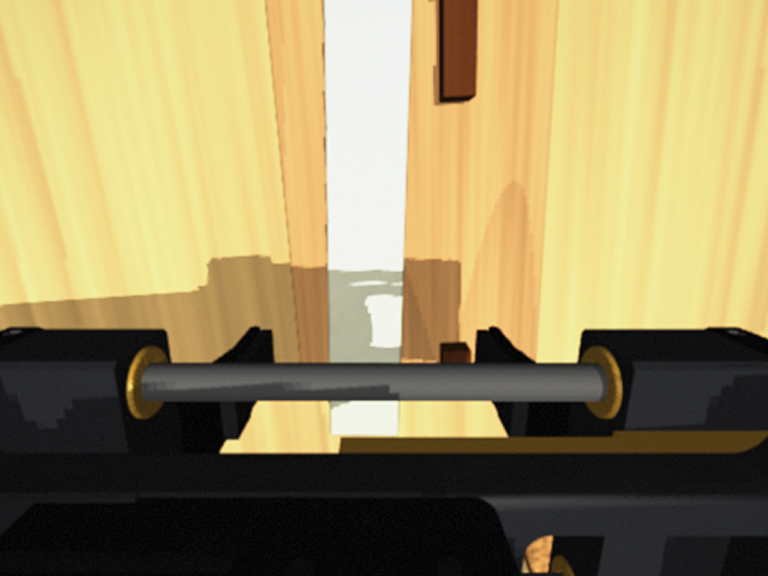

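Run:
```python
from h import *
w=np.load("pics/wrist2.npz"); p=(530.2,30.25,-.0212)
def g(u,v,z):
    P=onz(0,((u+.5)/1.5-.5,(v+.5)/1.5-.5),z,w)
    c,s=np.cos(p[2]),np.sin(p[2]); return P[:2].round(1),(np.array([[c,s],[-s,c]])@(P[:2]-p[:2])).round(1)
for n,l in dict(railL=[(326,10,54),(330,250,54)],railR=[(412,10,54),(404,240,54)],railend=[(331,434,54),(397,434,54)],bedR=[(558,5,30),(541,320,30)],bedL=[(265,0,30),(289,230,30)],blk=[(444,2,48),(441,96,48),(475,97,48),(442,343,48)]).items():
    for q in l: print(n,*g(*q))
```

```text
railL [490.2 -13.9] [-39. -45.]
railL [ 479.5 -148.8] [ -46.9 -180.1]
railR [538.2 -17.2] [  9.1 -47.3]
railR [ 527.4 -145.7] [   0.9 -175.9]
railend [ 467.2 -283.5] [ -56.3 -315. ]
railend [ 515.2 -286.8] [  -8.2 -317.3]
bedR [629.9 -12. ] [100.6 -40.1]
bedR [ 626.8 -215. ] [ 101.8 -243.1]
bedL [451.9   2.8] [-77.7 -29.1]
bedL [ 449.5 -136.6] [ -77.1 -168.5]
blk [557.3 -12.3] [ 28. -42.]
blk [554.3 -61.5] [ 26.  -91.2]
blk [574.7 -63.4] [ 46.4 -92.7]
blk [ 550.7 -220.5] [  25.9 -250.3]
```

Wrist view: rail edges are at columns 327 and 412, the long fence block ends at about (440–475, 98), and the short block is at (455, 350). All of this agrees with the two-view jig fit. The rail is 57 mm short of the stop and turned -0.08 rad in the world frame. Next I grasp it.

>>> arm_command --targets '[{"fingers": 8.7,"tx": -0.24,"ty": 0,"tz": 4,"ax": 0,"ay": 0,"az": 0.6},{"fingers": 8.7,"tx": -0.24,"ty": 0,"tz": 7,"ax": 0,"ay": 0,"az": 0.6},{"fingers": 8.7,"tx": -0.24,"ty": 0,"tz": 9.5,"ax": 0,"ay": 0,"az": 0.6},{"fingers": 8.7,"tx": -0.24,"ty": 0,"tz": 11,"ax": 0,"ay": 0,"az": 0.6},{"fingers": 8.7,"tx": -0.24,"ty": 0,"tz": 11.6,"ax": 0,"ay": 0,"az": 0.6},{"fingers": 8.7,"tx": -0.24,"ty": 0,"tz": 11.6,"ax": 0,"ay": 0,"az": 0.6},{"fingers": 8.7,"tx": -0.24,"ty": 0,"tz": 11.6,"ax": 0,"ay": 0,"az": 0.6}]'

```text
time_s: 2.15
eef_pos: [499.9, -185.4, 35.5]
orientation: [[0.996, -0.09, 0.002], [-0.09, -0.996, -0.001], [0.002, 0.001, -1.0]]
ft_force: [0.5, -1.1, -0.3]
gripper_width: 86.8
```

>>> arm_command --targets '[{"fingers": 4.0,"tx": 0,"ty": 0,"tz": 0,"ax": 0,"ay": 0,"az": 0},{"fingers": 4.0,"tx": 0,"ty": 0,"tz": 0,"ax": 0,"ay": 0,"az": 0},{"fingers": 4.0,"tx": 0,"ty": 0,"tz": 0,"ax": 0,"ay": 0,"az": 0},{"fingers": 4.0,"tx": 0,"ty": 0,"tz": 0,"ax": 0,"ay": 0,"az": 0},{"fingers": 4.0,"tx": 0,"ty": 0,"tz": 0,"ax": 0,"ay": 0,"az": 0},{"fingers": 4.0,"tx": 0,"ty": 0,"tz": 0,"ax": 0,"ay": 0,"az": 0}]'

```text
time_s: 2.75
eef_pos: [499.0, -184.9, 34.6]
orientation: [[0.996, -0.089, -0.0], [-0.089, -0.996, -0.0], [-0.0, 0.0, -1.0]]
ft_force: [-1.1, 0.0, 0.9]
gripper_width: 49.6
```

>>> arm_command --targets '[{"fingers": 4.0,"tx": 0,"ty": -1.0,"tz": 0,"ax": 0,"ay": 0,"az": -1.3},{"fingers": 4.0,"tx": 0,"ty": -2.0,"tz": 0,"ax": 0,"ay": 0,"az": -2.6},{"fingers": 4.0,"tx": 0,"ty": -3.0,"tz": 0,"ax": 0,"ay": 0,"az": -3.9},{"fingers": 4.0,"tx": 0,"ty": -3.0,"tz": 0,"ax": 0,"ay": 0,"az": -3.9},{"fingers": 4.0,"tx": 0,"ty": -3.0,"tz": 0,"ax": 0,"ay": 0,"az": -3.9}]'

```text
time_s: 3.25
eef_pos: [502.0, -152.4, 34.6]
orientation: [[1.0, -0.019, 0.0], [-0.019, -1.0, 0.002], [-0.0, -0.002, -1.0]]
ft_force: [-0.2, 3.7, 1.4]
gripper_width: 50.1
```

>>> arm_command --targets '[{"fingers": 4.0,"tx": 0.7,"ty": -0.6,"tz": 0,"ax": 0,"ay": 0,"az": 0},{"fingers": 4.0,"tx": 1.4,"ty": -1.2,"tz": 0,"ax": 0,"ay": 0,"az": 0},{"fingers": 4.0,"tx": 2.0,"ty": -1.8,"tz": 0,"ax": 0,"ay": 0,"az": 0},{"fingers": 4.0,"tx": 2.0,"ty": -1.8,"tz": 0,"ax": 0,"ay": 0,"az": 0},{"fingers": 4.0,"tx": 2.0,"ty": -1.8,"tz": 0,"ax": 0,"ay": 0,"az": 0}]'

```text
time_s: 3.75
eef_pos: [523.1, -137.1, 34.6]
orientation: [[1.0, -0.021, 0.002], [-0.021, -1.0, 0.0], [0.002, -0.001, -1.0]]
ft_force: [1.4, 0.2, 0.9]
gripper_width: 49.6
```

>>> arm_command --targets '[{"fingers": 4.0,"tx": 0,"ty": -0.2,"tz": 0,"ax": 0,"ay": 0,"az": 0},{"fingers": 4.0,"tx": 0,"ty": -0.4,"tz": 0,"ax": 0,"ay": 0,"az": 0},{"fingers": 4.0,"tx": 0,"ty": -0.4,"tz": 0,"ax": 0,"ay": 0,"az": 0}]'

```text
time_s: 4.05
eef_pos: [522.3, -133.8, 34.6]
orientation: [[1.0, -0.022, 0.0], [-0.022, -1.0, -0.001], [0.0, 0.001, -1.0]]
ft_force: [0.2, -3.1, 0.5]
gripper_width: 49.2
```

>>> arm_command --targets '[{"fingers": 4.0,"tx": 0,"ty": -0.15,"tz": 0,"ax": 0,"ay": 0,"az": 0},{"fingers": 4.0,"tx": 0,"ty": -0.3,"tz": 0,"ax": 0,"ay": 0,"az": 0},{"fingers": 4.0,"tx": 0,"ty": -0.3,"tz": 0,"ax": 0,"ay": 0,"az": 0}]'

```text
time_s: 4.35
eef_pos: [522.1, -130.4, 34.6]
orientation: [[1.0, -0.022, -0.0], [-0.022, -1.0, -0.0], [-0.0, 0.0, -1.0]]
ft_force: [-0.1, -3.5, 2.0]
gripper_width: 49.9
```

>>> arm_command --targets '[{"fingers": 4.0,"tx": 0,"ty": -0.1,"tz": 0,"ax": 0,"ay": 0,"az": 0},{"fingers": 4.0,"tx": 0,"ty": -0.2,"tz": 0,"ax": 0,"ay": 0,"az": 0},{"fingers": 4.0,"tx": 0,"ty": -0.2,"tz": 0,"ax": 0,"ay": 0,"az": 0}]'

```text
time_s: 4.65
eef_pos: [522.2, -129.0, 34.6]
orientation: [[1.0, -0.022, -0.0], [-0.022, -1.0, -0.001], [-0.0, 0.001, -1.0]]
ft_force: [-0.6, -5.1, 2.9]
gripper_width: 50.0
```

>>> arm_command --targets '[{"fingers": 4.0,"tx": 0.15,"ty": 0,"tz": 0,"ax": 0,"ay": 0,"az": 0},{"fingers": 4.0,"tx": 0.3,"ty": 0,"tz": 0,"ax": 0,"ay": 0,"az": 0},{"fingers": 4.0,"tx": 0.3,"ty": 0,"tz": 0,"ax": 0,"ay": 0,"az": 0}]'

```text
time_s: 4.95
eef_pos: [522.2, -129.0, 34.6]
orientation: [[1.0, -0.022, -0.007], [-0.022, -1.0, -0.001], [-0.007, 0.002, -1.0]]
ft_force: [-8.4, -3.7, 11.4]
gripper_width: 49.9
```

Run:
```python
from station import status,cams
import cv2,numpy as np
s=status.observe(); print(np.round(s["eef_pos"],1),np.round(s["ft_force"],1),np.round(s["wrist_torque"],2))
o=[]
for n,(r,c0) in dict(scene=(150,195),side=(172,235)).items():
    c=cams.read_camera(n); np.savez(f"pics/{n}3.npz",**c); o.append(cv2.resize(c["color"][r:r+92,c0:c0+110,::-1],None,fx=3.6,fy=3.6,interpolation=cv2.INTER_CUBIC))
c=cams.read_camera("wrist"); np.savez("pics/wrist3.npz",**c)
w=c["color"][:230,150:420,::-1]; w=cv2.resize(w,(396*270//396 ,230))
W=np.zeros((232,792,3),np.uint8); W[:230,:270]=w
cv2.imwrite("pics/v3.png",np.vstack([np.hstack(o),W]))
```

```text
[ 522.2 -129.    34.6] [-8.4 -3.7 11.4] [-0.94  1.47  0.14]
```

View pics/v3.png

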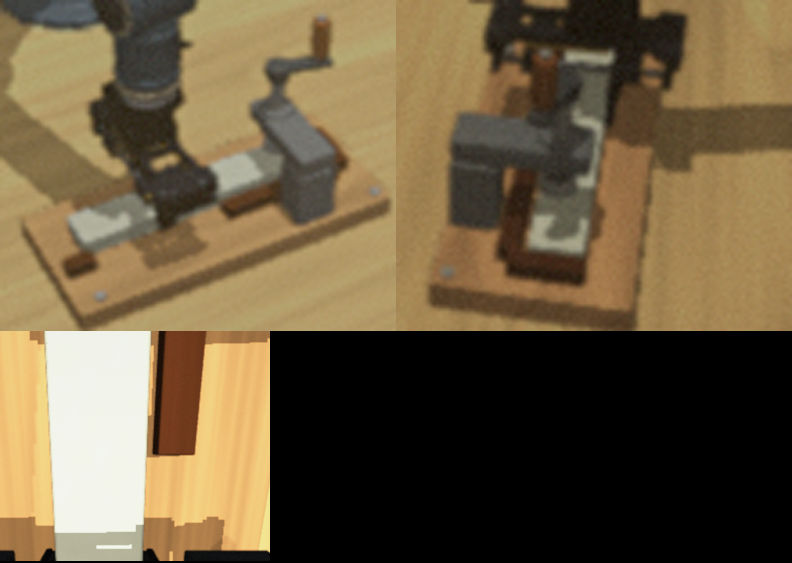

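Run:
```python
from h import *
import cv2
w=np.load("pics/wrist3.npz")
for n,u,v,z in [("rail",300,0,54),("rail",293,189,54),("railL",196,0,54),("railL",205,189,54),("blktop",315,0,48),("blktop",309,121,48),("blkbot",303,124,30)]:
    print(n,onz(0,(u,v),z,w).round(1))
for r in (5,60,115): print(r,w["color"][r,290:330].tolist()[::2])
```

```text
rail [549.2  -6.7  54. ]
rail [547.9 -96.1  54. ]
railL [501.4  -5.6  54. ]
railL [499.9 -95.2  54. ]
blktop [557.3  -4.6  48. ]
blktop [556.5 -60.5  48. ]
blkbot [556.7 -62.2  30. ]
5 [[240, 242, 232], [240, 242, 232], [240, 243, 232], [240, 242, 232], [240, 241, 224], [202, 197, 166], [165, 118, 67], [167, 119, 69], [167, 120, 70], [100, 67, 37], [29, 17, 9], [29, 14, 5], [48, 27, 13], [106, 55, 27], [116, 60, 29], [117, 58, 27], [117, 59, 29], [114, 60, 28], [115, 60, 29], [117, 61, 32]]
60 [[242, 244, 235], [242, 244, 235], [241, 244, 235], [241, 242, 228], [218, 207, 172], [244, 197, 118], [172, 124, 74], [161, 115, 68], [38, 22, 13], [32, 18, 12], [30, 17, 12], [93, 49, 24], [117, 57, 27], [120, 62, 30], [118, 62, 30], [117, 62, 29], [116, 60, 29], [118, 60, 28], [120, 61, 30], [115, 58, 27]]
115 [[242, 244, 236], [243, 245, 237], [242, 244, 229], [207, 201, 171], [167, 118, 69], [167, 120, 70], [126, 88, 53], [24, 9, 7], [28, 15, 9], [64, 34, 16], [118, 60, 33], [118, 58, 28], [118, 58, 29], [116, 60, 31], [115, 59, 28], [119, 61, 30], [121, 61, 32], [119, 62, 30], [113, 58, 28], [113, 60, 31]]
```

>>> arm_command --targets '[{"fingers": 4.0,"tx": 0,"ty": 0.2,"tz": -0.1,"ax": 0,"ay": 0,"az": 0},{"fingers": 4.0,"tx": 0.15,"ty": 0.2,"tz": -0.1,"ax": 0,"ay": 0,"az": 0},{"fingers": 4.0,"tx": 0.3,"ty": 0.2,"tz": -0.1,"ax": 0,"ay": 0,"az": 0},{"fingers": 4.0,"tx": 0.3,"ty": 0.2,"tz": -0.1,"ax": 0,"ay": 0,"az": 0}]'

```text
time_s: 5.5
eef_pos: [527.4, -129.2, 34.8]
orientation: [[1.0, -0.022, -0.003], [-0.022, -1.0, 0.002], [-0.003, -0.002, -1.0]]
ft_force: [-2.7, 2.5, -3.2]
gripper_width: 49.8
```

Stiction broke and the rail moved 5 mm in +x. About 3 mm is left to the fence.

>>> arm_command --targets '[{"fingers": 4.0,"tx": 0.15,"ty": 0,"tz": 0,"ax": 0,"ay": 0,"az": 0},{"fingers": 4.0,"tx": 0.3,"ty": 0,"tz": 0,"ax": 0,"ay": 0,"az": 0},{"fingers": 4.0,"tx": 0.3,"ty": 0,"tz": 0,"ax": 0,"ay": 0,"az": 0}]'

```text
time_s: 5.8
eef_pos: [527.6, -129.3, 34.7]
orientation: [[1.0, -0.023, -0.008], [-0.023, -1.0, 0.002], [-0.008, -0.001, -1.0]]
ft_force: [-8.2, 2.8, 3.0]
gripper_width: 49.9
```

>>> arm_command --targets '[{"fingers": 4.0,"tx": 0.1,"ty": 0,"tz": 0,"ax": 0,"ay": 0,"az": 0},{"fingers": 4.0,"tx": 0.2,"ty": 0,"tz": 0,"ax": 0,"ay": 0,"az": 0},{"fingers": 4.0,"tx": 0.2,"ty": 0,"tz": 0,"ax": 0,"ay": 0,"az": 0}]'

```text
time_s: 6.1
eef_pos: [527.7, -129.3, 34.8]
orientation: [[1.0, -0.023, -0.012], [-0.023, -1.0, 0.001], [-0.012, -0.001, -1.0]]
ft_force: [-13.5, 3.0, 8.3]
gripper_width: 50.0
```

>>> arm_command --targets '[{"fingers": 4.0,"tx": 0,"ty": -0.15,"tz": 0,"ax": 0,"ay": 0,"az": 0},{"fingers": 4.0,"tx": 0,"ty": -0.3,"tz": 0,"ax": 0,"ay": 0,"az": 0},{"fingers": 4.0,"tx": 0,"ty": -0.3,"tz": 0,"ax": 0,"ay": 0,"az": 0}]'

```text
time_s: 6.4
eef_pos: [527.8, -129.2, 34.8]
orientation: [[1.0, -0.025, -0.012], [-0.025, -1.0, -0.002], [-0.012, 0.002, -1.0]]
ft_force: [-13.1, -2.9, 7.3]
gripper_width: 49.7
```

>>> arm_command --targets '[{"fingers": 4.0,"tx": -0.4,"ty": -0.2,"tz": 0,"ax": 0,"ay": 0,"az": 0},{"fingers": 6.5,"tx": -0.4,"ty": -0.2,"tz": 0,"ax": 0,"ay": 0,"az": 0},{"fingers": 7.0,"tx": -0.4,"ty": -0.2,"tz": 0,"ax": 0,"ay": 0,"az": 0},{"fingers": 7.0,"tx": -0.4,"ty": -0.2,"tz": -1,"ax": 0,"ay": 0,"az": 0},{"fingers": 7.0,"tx": -0.4,"ty": -0.2,"tz": -5,"ax": 0,"ay": 0,"az": 0},{"fingers": 7.0,"tx": -0.4,"ty": -0.2,"tz": -9,"ax": 0,"ay": 0,"az": 0},{"fingers": 7.0,"tx": -0.4,"ty": -0.2,"tz": -11.5,"ax": 0,"ay": 0,"az": 0},{"fingers": 7.0,"tx": -0.4,"ty": -0.2,"tz": -11.5,"ax": 0,"ay": 0,"az": 0}]'

```text
time_s: 7.2
eef_pos: [533.3, -125.1, 155.7]
orientation: [[1.0, -0.021, 0.01], [-0.021, -1.0, -0.002], [0.01, 0.002, -1.0]]
ft_force: [0.6, 0.5, 0.0]
gripper_width: 70.0
```

Run:
```python
from station import status,cams
import cv2,numpy as np
s=status.observe(); print(np.round(s["eef_pos"],1),np.round(s["ft_force"],1))
c=cams.read_camera("wrist"); np.savez("pics/wrist4.npz",**c)
a=cv2.resize(c["color"][:300,120:420,::-1],None,fx=1.9,fy=1.9)
c=cams.read_camera("side"); np.savez("pics/side4.npz",**c)
b=cv2.resize(c["color"][195:265,255:295,::-1],None,fx=5,fy=5,interpolation=cv2.INTER_CUBIC)
W=np.zeros((570,a.shape[1]+b.shape[1],3),np.uint8);W[:,:a.shape[1]]=a;W[:b.shape[0],a.shape[1]:]=b
cv2.imwrite("pics/v4.png",W)
```

```text
[ 533.3 -125.1  155.7] [0.6 0.5 0. ]
```

View pics/v4.png

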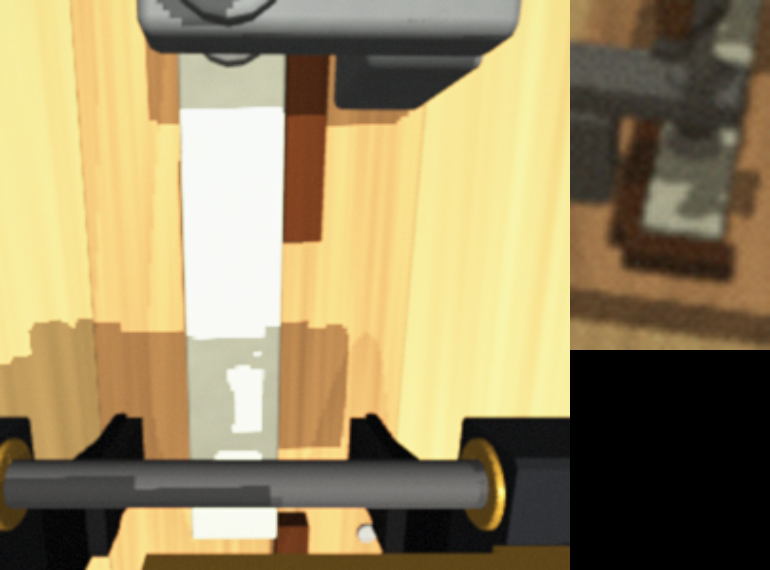

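Run:
```python
from h import *
w=np.load("pics/wrist4.npz"); S=np.load("pics/side4.npz")
def wr(u,v,z): return onz(0,((u+.5)/1.9-.5+120,(v+.5)/1.9-.5),z,w).round(1)
def sd(u,v,z): return onz(0,((u-570+.5)/5-.5+255,(v+.5)/5-.5+195),z,S).round(1)
print("rail end",wr(192,538,54),wr(276,538,54)); print("short blk",wr(276,513,48),wr(306,513,48)); print("long blk end",wr(285,240,48),wr(320,240,48)); print("rail R",wr(285,110,54),wr(281,330,54))
print("side rail end",sd(645,236,54),sd(722,238,54)); print("stop top front",sd(640,246,48),sd(728,248,48)); print("stop top back",sd(625,268,48),sd(730,277,48))
```

```text
rail end [ 501.8 -229.1   54. ] [ 550.9 -230.4   54. ]
short blk [ 551.4 -217.6   48. ] [ 569.1 -218.    48. ]
long blk end [556.6 -61.2  48. ] [574.5 -61.5  48. ]
rail R [556.1  -1.7  54. ] [ 554.  -106.7   54. ]
side rail end [553.   99.3  54. ] [504.9  92.9  54. ]
stop top front [555.6 102.5  48. ] [500.6  94.9  48. ]
stop top back [562.4 124.   48. ] [497. 121.  48.]
```

>>> arm_command --targets '[{"fingers": 0,"tx": -0.4,"ty": 4.5,"tz": 0,"ax": 0,"ay": 0,"az": 0},{"fingers": 0,"tx": -0.4,"ty": 9,"tz": 0,"ax": 0,"ay": 0,"az": 0},{"fingers": 0,"tx": -0.4,"ty": 12.7,"tz": 0,"ax": 0,"ay": 0,"az": 0},{"fingers": 0,"tx": -0.4,"ty": 12.7,"tz": 2,"ax": 0,"ay": 0,"az": 0},{"fingers": 0,"tx": -0.4,"ty": 12.7,"tz": 5,"ax": 0,"ay": 0,"az": 0},{"fingers": 0,"tx": -0.4,"ty": 12.7,"tz": 8.5,"ax": 0,"ay": 0,"az": 0},{"fingers": 0,"tx": -0.4,"ty": 12.7,"tz": 11,"ax": 0,"ay": 0,"az": 0},{"fingers": 0,"tx": -0.4,"ty": 12.7,"tz": 11.2,"ax": 0,"ay": 0,"az": 0},{"fingers": 0,"tx": -0.4,"ty": 12.7,"tz": 11.2,"ax": 0,"ay": 0,"az": 0}]'

```text
time_s: 8.2
eef_pos: [522.3, -251.8, 37.6]
orientation: [[1.0, -0.021, -0.002], [-0.021, -1.0, 0.001], [-0.002, -0.001, -1.0]]
ft_force: [-0.5, -1.0, 0.4]
gripper_width: 6.2
```

>>> arm_command --targets '[{"fingers": 0,"tx": 0,"ty": -0.3,"tz": 0,"ax": 0,"ay": 0,"az": 0},{"fingers": 0,"tx": 0,"ty": -0.6,"tz": 0,"ax": 0,"ay": 0,"az": 0},{"fingers": 0,"tx": 0,"ty": -0.8,"tz": 0,"ax": 0,"ay": 0,"az": 0},{"fingers": 0,"tx": 0,"ty": -0.8,"tz": 0,"ax": 0,"ay": 0,"az": 0}]'

```text
time_s: 8.6
eef_pos: [523.4, -244.0, 39.4]
orientation: [[1.0, -0.021, 0.001], [-0.021, -1.0, -0.001], [0.001, 0.001, -1.0]]
ft_force: [-0.1, -1.3, 0.0]
gripper_width: 0.6
```

>>> arm_command --targets '[{"fingers": 0,"tx": 0,"ty": -0.1,"tz": 0,"ax": 0,"ay": 0,"az": 0},{"fingers": 0,"tx": 0,"ty": -0.2,"tz": 0,"ax": 0,"ay": 0,"az": 0},{"fingers": 0,"tx": 0,"ty": -0.2,"tz": 0,"ax": 0,"ay": 0,"az": 0}]'

```text
time_s: 8.9
eef_pos: [522.9, -242.4, 38.6]
orientation: [[1.0, -0.022, 0.0], [-0.022, -1.0, -0.0], [0.0, 0.0, -1.0]]
ft_force: [-0.3, -0.0, 0.2]
gripper_width: 0.5
```

>>> arm_command --targets '[{"fingers": 0,"tx": 0,"ty": -0.1,"tz": 0,"ax": 0,"ay": 0,"az": 0},{"fingers": 0,"tx": 0,"ty": -0.2,"tz": 0,"ax": 0,"ay": 0,"az": 0},{"fingers": 0,"tx": 0,"ty": -0.2,"tz": 0,"ax": 0,"ay": 0,"az": 0}]'

```text
time_s: 9.2
eef_pos: [522.9, -241.1, 38.5]
orientation: [[1.0, -0.022, 0.0], [-0.022, -1.0, -0.001], [0.0, 0.001, -1.0]]
ft_force: [-0.4, -1.7, -0.8]
gripper_width: 0.5
```

>>> arm_command --targets '[{"fingers": 0,"tx": 0,"ty": -0.1,"tz": 0,"ax": 0,"ay": 0,"az": 0},{"fingers": 0,"tx": 0,"ty": -0.2,"tz": 0,"ax": 0,"ay": 0,"az": 0},{"fingers": 0,"tx": 0,"ty": -0.2,"tz": 0,"ax": 0,"ay": 0,"az": 0}]'

```text
time_s: 9.5
eef_pos: [522.6, -241.0, 38.6]
orientation: [[1.0, -0.023, -0.0], [-0.023, -1.0, -0.003], [-0.0, 0.003, -1.0]]
ft_force: [-0.2, -5.9, -0.8]
gripper_width: 0.3
```

>>> arm_command --targets '[{"fingers": 0,"tx": 0,"ty": -0.1,"tz": 0,"ax": 0,"ay": 0,"az": 0},{"fingers": 0,"tx": 0,"ty": -0.2,"tz": 0,"ax": 0,"ay": 0,"az": 0},{"fingers": 0,"tx": 0,"ty": -0.2,"tz": 0,"ax": 0,"ay": 0,"az": 0}]'

```text
time_s: 9.8
eef_pos: [522.2, -241.0, 38.6]
orientation: [[1.0, -0.024, -0.001], [-0.024, -1.0, -0.005], [-0.001, 0.005, -1.0]]
ft_force: [-0.9, -8.8, -1.3]
gripper_width: 0.3
```

>>> arm_command --targets '[{"fingers": 0,"tx": 0,"ty": 1.5,"tz": 0,"ax": 0,"ay": 0,"az": 0},{"fingers": 0,"tx": 0,"ty": 1.5,"tz": -4,"ax": 0,"ay": 0,"az": 0},{"fingers": 0,"tx": 0,"ty": 1.5,"tz": -8,"ax": 0,"ay": 0,"az": 0},{"fingers": 5,"tx": 0,"ty": -2,"tz": -11,"ax": 0,"ay": 0,"az": 0},{"fingers": 5,"tx": 0,"ty": -2,"tz": -11,"ax": 0,"ay": 0,"az": 0},{"fingers": 5,"tx": 0,"ty": -2,"tz": -11,"ax": 0,"ay": 0,"az": 0}]'

```text
time_s: 10.4
eef_pos: [524.0, -215.4, 149.4]
orientation: [[1.0, -0.019, 0.002], [-0.019, -1.0, -0.0], [0.002, 0.0, -1.0]]
ft_force: [-0.9, -0.2, 0.3]
gripper_width: 16.9
```

Run:
```python
from h import *
from station import status,cams
import cv2
w=np.load("pics/wrist4.npz")
uv=((232.5)/1.9-.5+120,(64.5)/1.9-.5)
o,d=ray(0,uv,w); t=(11.3-o[1])/d[1]; print("pad edge old view",o+d*t,"cam",o)
s=status.observe(); print(np.round(s["eef_pos"],1),np.round(s["ft_force"],1),np.round(s["joints"],2))
c=cams.read_camera("wrist"); np.savez("pics/wrist5.npz",**c)
for z in (63,70,77,84): print(z,proj(0,np.array([530.4,11.3,z]),c).round(1))
print("beam",proj(0,np.array([530.4,6,100]),c).round(1))
a=cv2.resize(c["color"][:110,190:310,::-1],None,fx=5,fy=5,interpolation=cv2.INTER_CUBIC)
cv2.imwrite("pics/v5.png",a)
```

```text
pad edge old view [531.85055902  11.3         78.02197128] cam [533.86658404 -55.87167961 317.59207399]
[ 524.  -215.4  149.4] [-0.9 -0.2  0.3] [ 0.69  0.41 -0.49  1.85  0.24  0.93  0.08]
63 [250.8 -99.2]
70 [ 250.9 -106.9]
77 [ 251.  -115.2]
84 [ 251.  -124.2]
beam [ 251.4 -136.2]
```

View pics/v5.png

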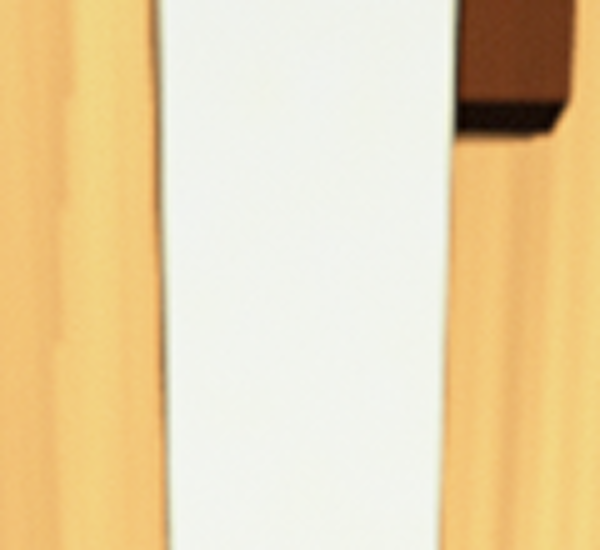

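The rail's side runs flush along the long block (column 455 of the crop). The pad isn't in this view. Moving above the handle.

>>> arm_command --targets '[{"fingers": 6,"tx": 0,"ty": 0,"tz": -5,"ax": 0,"ay": 0,"az": 0},{"fingers": 6,"tx": 0,"ty": 0,"tz": -10,"ax": 0,"ay": 0,"az": 0},{"fingers": 6,"tx": 0.2,"ty": -4,"tz": -14,"ax": 0,"ay": 0,"az": 0},{"fingers": 6,"tx": 0.4,"ty": -9,"tz": -14,"ax": 0,"ay": 0,"az": 0},{"fingers": 6,"tx": 0.7,"ty": -14,"tz": -14,"ax": 0,"ay": 0,"az": 0},{"fingers": 6,"tx": 1.0,"ty": -19,"tz": -14,"ax": 0,"ay": 0,"az": 0},{"fingers": 6,"tx": 1.2,"ty": -24,"tz": -14,"ax": 0,"ay": 0,"az": 0},{"fingers": 6,"tx": 1.4,"ty": -28,"tz": -14,"ax": 0,"ay": 0,"az": 0},{"fingers": 6,"tx": 1.5,"ty": -29.5,"tz": -14,"ax": 0,"ay": 0,"az": 0},{"fingers": 6,"tx": 1.5,"ty": -29.5,"tz": -14,"ax": 0,"ay": 0,"az": 0},{"fingers": 6,"tx": 1.5,"ty": -29.5,"tz": -14,"ax": 0,"ay": 0,"az": 0}]'

```text
time_s: 11.55
eef_pos: [544.8, 76.2, 287.2]
orientation: [[1.0, -0.023, -0.002], [-0.023, -1.0, -0.001], [-0.002, 0.001, -1.0]]
ft_force: [-0.2, -0.6, -0.0]
gripper_width: 59.9
```

Run:
```python
from h import *
from station import status,cams
import cv2
s=status.observe(); print(np.round(s["eef_pos"],1),np.round(s["orientation"],3)[:2,0],np.round(s["joints"],2))
c=cams.read_camera("wrist"); np.savez("pics/wrist6.npz",**c)
print("handle top pred",proj(0,np.array([544.6,78.7,252.]),c).round(1),"screw",proj(0,np.array([530.4,29.3,196.]),c).round(1), proj(0,np.array([s["eef_pos"][0],s["eef_pos"][1],252]),c))
cv2.imwrite("pics/v6.png",c["color"][:,:,::-1])
```

```text
[544.8  76.2 287.2] [ 1.    -0.023] [ 0.32  0.28 -0.66  1.72  0.18  1.21 -0.41]
handle top pred [247.7 210.6] screw [235.3 239.2] [248.03951348 213.61092672]
```

View pics/v6.png

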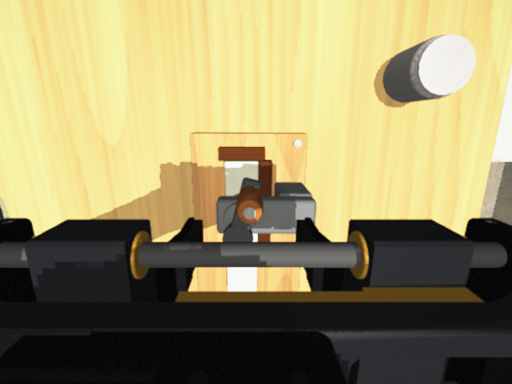

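Handle top is at (250, 212) in the wrist picture, within 2 mm of its triangulated place. Descend and grip.

>>> arm_command --targets '[{"fingers": 6,"tx": 0.12,"ty": -0.15,"tz": 2,"ax": 0,"ay": 0,"az": 0},{"fingers": 6,"tx": 0.12,"ty": -0.15,"tz": 4.5,"ax": 0,"ay": 0,"az": 0},{"fingers": 6,"tx": 0.12,"ty": -0.15,"tz": 6.8,"ax": 0,"ay": 0,"az": 0},{"fingers": 6,"tx": 0.12,"ty": -0.15,"tz": 7.7,"ax": 0,"ay": 0,"az": 0},{"fingers": 6,"tx": 0.12,"ty": -0.15,"tz": 7.7,"ax": 0,"ay": 0,"az": 0},{"fingers": 6,"tx": 0.12,"ty": -0.15,"tz": 7.7,"ax": 0,"ay": 0,"az": 0},{"fingers": 1.5,"tx": 0.12,"ty": -0.15,"tz": 7.7,"ax": 0,"ay": 0,"az": 0},{"fingers": 1.5,"tx": 0.12,"ty": -0.15,"tz": 7.7,"ax": 0,"ay": 0,"az": 0},{"fingers": 1.5,"tx": 0.12,"ty": -0.15,"tz": 7.7,"ax": 0,"ay": 0,"az": 0},{"fingers": 1.5,"tx": 0.12,"ty": -0.15,"tz": 7.7,"ax": 0,"ay": 0,"az": 0},{"fingers": 1.5,"tx": 0.12,"ty": -0.15,"tz": 7.7,"ax": 0,"ay": 0,"az": 0}]'

```text
time_s: 12.7
eef_pos: [546.1, 79.7, 211.7]
orientation: [[1.0, -0.022, 0.0], [-0.022, -1.0, -0.0], [0.0, 0.0, -1.0]]
ft_force: [-0.3, 0.1, 0.7]
gripper_width: 28.0
```

```bash
cat > rows.py <<'E'
import numpy as np,sys
def rows(th,step,n,phi0=np.arctan2(49.2,15.6),r=50.5):
    f=lambda t:r*np.array([np.cos(phi0-t),np.sin(phi0-t)])
    for k in range(1,n+1):
        d=f(th+step*k)-f(th); print(f"({th+step*k:.2f})  tx {(d[0]-.022*d[1])/10:.2f} ty {(-.022*d[0]-d[1])/10:.2f} tz {3.18*step*k/10:.2f}")
rows(float(sys.argv[1]),float(sys.argv[2]),int(sys.argv[3]))
E
for t in 0 1.65 3.3; do python3 rows.py $t .15 11; done
python3 -c "
from station import status;s=status.observe();print(s['gripper_width'],s['eef_pos'],s['ft_force'])"
```

```text
(0.15)  tx 0.71 ty 0.27 tz 0.05
(0.30)  tx 1.37 ty 0.64 tz 0.10
(0.45)  tx 1.97 ty 1.10 tz 0.14
(0.60)  tx 2.49 ty 1.65 tz 0.19
(0.75)  tx 2.92 ty 2.27 tz 0.24
(0.90)  tx 3.26 ty 2.95 tz 0.29
(1.05)  tx 3.49 ty 3.67 tz 0.33
(1.20)  tx 3.61 ty 4.41 tz 0.38
(1.35)  tx 3.62 ty 5.17 tz 0.43
(1.50)  tx 3.52 ty 5.92 tz 0.48
(1.65)  tx 3.30 ty 6.65 tz 0.52
(1.80)  tx -0.32 ty 0.69 tz 0.05
(1.95)  tx -0.74 ty 1.31 tz 0.10
(2.10)  tx -1.25 ty 1.87 tz 0.14
(2.25)  tx -1.84 ty 2.35 tz 0.19
(2.40)  tx -2.49 ty 2.73 tz 0.24
(2.55)  tx -3.20 ty 3.02 tz 0.29
(2.70)  tx -3.93 ty 3.19 tz 0.33
(2.85)  tx -4.69 ty 3.25 tz 0.38
(3.00)  tx -5.44 ty 3.20 tz 0.43
(3.15)  tx -6.18 ty 3.04 tz 0.48
(3.30)  tx -6.89 ty 2.76 tz 0.52
(3.45)  tx -0.66 ty -0.38 tz 0.05
(3.60)  tx -1.25 ty -0.84 tz 0.10
(3.75)  tx -1.77 ty -1.40 tz 0.14
(3.90)  tx -2.20 ty -2.02 tz 0.19
(4.05)  tx -2.53 ty -2.70 tz 0.24
(4.20)  tx -2.75 ty -3.42 tz 0.29
(4.35)  tx -2.87 ty -4.17 tz 0.33
(4.50)  tx -2.87 ty -4.93 tz 0.38
(4.65)  tx -2.76 ty -5.68 tz 0.43
(4.80)  tx -2.54 ty -6.40 tz 0.48
(4.95)  tx -2.21 ty -7.08 tz 0.52
28.040495791477017 [546.13951498  79.72297318 211.7391919 ] [-0.25164477  0.12167129  0.67293293]
```

>>> arm_command --targets '[{"fingers": 1.5,"tx": 0,"ty": 0,"tz": 0,"ax": 0,"ay": 0,"az": 0},{"fingers": 1.5,"tx": 0,"ty": 0,"tz": 0,"ax": 0,"ay": 0,"az": 0}]'

```text
time_s: 12.9
eef_pos: [545.3, 79.6, 211.6]
orientation: [[1.0, -0.022, -0.002], [-0.022, -1.0, -0.001], [-0.002, 0.001, -1.0]]
ft_force: [-3.6, -0.1, 2.8]
gripper_width: 22.2
```

>>> arm_command --targets '[{"fingers": 1.5,"tx": 0.71,"ty": 0.27,"tz": 0.05,"ax": 0,"ay": 0,"az": 0},{"fingers": 1.5,"tx": 1.37,"ty": 0.64,"tz": 0.1,"ax": 0,"ay": 0,"az": 0},{"fingers": 1.5,"tx": 1.97,"ty": 1.1,"tz": 0.14,"ax": 0,"ay": 0,"az": 0},{"fingers": 1.5,"tx": 2.49,"ty": 1.65,"tz": 0.19,"ax": 0,"ay": 0,"az": 0},{"fingers": 1.5,"tx": 2.49,"ty": 1.65,"tz": 0.19,"ax": 0,"ay": 0,"az": 0},{"fingers": 1.5,"tx": 2.49,"ty": 1.65,"tz": 0.19,"ax": 0,"ay": 0,"az": 0}]'

```text
time_s: 13.5
eef_pos: [570.3, 63.2, 209.7]
orientation: [[1.0, -0.021, -0.001], [-0.021, -1.0, 0.0], [-0.001, -0.0, -1.0]]
ft_force: [-3.5, 0.5, 2.9]
gripper_width: 22.2
```

```bash
python3 rows.py .6 .15 11; python3 rows.py 2.25 .15 11
```

```text
(0.75)  tx 0.43 ty 0.62 tz 0.05
(0.90)  tx 0.77 ty 1.30 tz 0.10
(1.05)  tx 1.00 ty 2.02 tz 0.14
(1.20)  tx 1.12 ty 2.77 tz 0.19
(1.35)  tx 1.13 ty 3.52 tz 0.24
(1.50)  tx 1.03 ty 4.27 tz 0.29
(1.65)  tx 0.81 ty 5.00 tz 0.33
(1.80)  tx 0.49 ty 5.68 tz 0.38
(1.95)  tx 0.07 ty 6.31 tz 0.43
(2.10)  tx -0.44 ty 6.87 tz 0.48
(2.25)  tx -1.03 ty 7.35 tz 0.52
(2.40)  tx -0.65 ty 0.38 tz 0.05
(2.55)  tx -1.36 ty 0.67 tz 0.10
(2.70)  tx -2.09 ty 0.84 tz 0.14
(2.85)  tx -2.85 ty 0.90 tz 0.19
(3.00)  tx -3.60 ty 0.85 tz 0.24
(3.15)  tx -4.34 ty 0.69 tz 0.29
(3.30)  tx -5.05 ty 0.41 tz 0.33
(3.45)  tx -5.70 ty 0.04 tz 0.38
(3.60)  tx -6.30 ty -0.43 tz 0.43
(3.75)  tx -6.82 ty -0.98 tz 0.48
(3.90)  tx -7.24 ty -1.61 tz 0.52
```

>>> arm_command --targets '[{"fingers": 1.5,"tx": 0.43,"ty": 0.62,"tz": 0.05,"ax": 0,"ay": 0,"az": 0},{"fingers": 1.5,"tx": 0.77,"ty": 1.3,"tz": 0.1,"ax": 0,"ay": 0,"az": 0},{"fingers": 1.5,"tx": 1.0,"ty": 2.02,"tz": 0.14,"ax": 0,"ay": 0,"az": 0},{"fingers": 1.5,"tx": 1.12,"ty": 2.77,"tz": 0.19,"ax": 0,"ay": 0,"az": 0},{"fingers": 1.5,"tx": 1.13,"ty": 3.52,"tz": 0.24,"ax": 0,"ay": 0,"az": 0},{"fingers": 1.5,"tx": 1.03,"ty": 4.27,"tz": 0.29,"ax": 0,"ay": 0,"az": 0},{"fingers": 1.5,"tx": 0.81,"ty": 5.0,"tz": 0.33,"ax": 0,"ay": 0,"az": 0},{"fingers": 1.5,"tx": 0.49,"ty": 5.68,"tz": 0.38,"ax": 0,"ay": 0,"az": 0},{"fingers": 1.5,"tx": 0.07,"ty": 6.31,"tz": 0.43,"ax": 0,"ay": 0,"az": 0},{"fingers": 1.5,"tx": -0.44,"ty": 6.87,"tz": 0.48,"ax": 0,"ay": 0,"az": 0},{"fingers": 1.5,"tx": -1.03,"ty": 7.35,"tz": 0.52,"ax": 0,"ay": 0,"az": 0},{"fingers": 1.5,"tx": -1.03,"ty": 7.35,"tz": 0.52,"ax": 0,"ay": 0,"az": 0}]'

```text
time_s: 14.7
eef_pos: [559.8, -9.7, 204.5]
orientation: [[1.0, -0.021, 0.004], [-0.021, -1.0, 0.002], [0.004, -0.002, -1.0]]
ft_force: [2.5, 2.8, -2.9]
gripper_width: 22.5
```

>>> arm_command --targets '[{"fingers": 1.5,"tx": -0.65,"ty": 0.38,"tz": 0.05,"ax": 0,"ay": 0,"az": 0},{"fingers": 1.5,"tx": -1.36,"ty": 0.67,"tz": 0.1,"ax": 0,"ay": 0,"az": 0},{"fingers": 1.5,"tx": -2.09,"ty": 0.84,"tz": 0.14,"ax": 0,"ay": 0,"az": 0},{"fingers": 1.5,"tx": -2.85,"ty": 0.9,"tz": 0.19,"ax": 0,"ay": 0,"az": 0},{"fingers": 1.5,"tx": -3.6,"ty": 0.85,"tz": 0.24,"ax": 0,"ay": 0,"az": 0},{"fingers": 1.5,"tx": -4.34,"ty": 0.69,"tz": 0.29,"ax": 0,"ay": 0,"az": 0},{"fingers": 1.5,"tx": -5.05,"ty": 0.41,"tz": 0.33,"ax": 0,"ay": 0,"az": 0},{"fingers": 1.5,"tx": -5.7,"ty": 0.04,"tz": 0.38,"ax": 0,"ay": 0,"az": 0},{"fingers": 1.5,"tx": -6.3,"ty": -0.43,"tz": 0.43,"ax": 0,"ay": 0,"az": 0},{"fingers": 1.5,"tx": -6.82,"ty": -0.98,"tz": 0.48,"ax": 0,"ay": 0,"az": 0},{"fingers": 1.5,"tx": -6.82,"ty": -0.98,"tz": 0.48,"ax": 0,"ay": 0,"az": 0},{"fingers": 1.5,"tx": -6.82,"ty": -0.98,"tz": 0.48,"ax": 0,"ay": 0,"az": 0}]'

```text
time_s: 15.9
eef_pos: [492.7, -0.3, 199.8]
orientation: [[1.0, -0.022, 0.005], [-0.022, -1.0, -0.001], [0.005, 0.001, -1.0]]
ft_force: [5.0, 0.6, -4.3]
gripper_width: 22.2
```

```bash
sed -i 's/phi0=np.arctan2(49.2,15.6),r=50.5/phi0=np.arctan2(48.1,14.3),r=50/' rows.py; python3 rows.py 3.75 .15 4; python3 rows.py 4.35 .1 5;python3 rows.py 4.85 .1 4
python3 - <<'E'
from station import cams
import cv2,numpy as np
o=[]
for n,(r,c0) in dict(side=(195,262),scene=(180,255)).items():
    A=np.mean([cams.read_camera(n)["color"].astype(float) for _ in range(4)],0)
    c=cams.read_camera(n); np.savez(f"pics/{n}7.npz",**{**c,"color":A}); o.append(cv2.resize(A[r:r+50,c0:c0+40,::-1].clip(0,255).astype(np.uint8),None,fx=9,fy=9,interpolation=cv2.INTER_CUBIC))
cv2.imwrite("pics/v7.png",np.hstack(o))
E
```

```text
(3.90)  tx -0.44 ty -0.61 tz 0.05
(4.05)  tx -0.78 ty -1.28 tz 0.10
(4.20)  tx -1.01 ty -1.99 tz 0.14
(4.35)  tx -1.14 ty -2.73 tz 0.19
(4.45)  tx -0.02 ty -0.50 tz 0.03
(4.55)  tx 0.00 ty -1.00 tz 0.06
(4.65)  tx 0.08 ty -1.49 tz 0.10
(4.75)  tx 0.21 ty -1.98 tz 0.13
(4.85)  tx 0.38 ty -2.45 tz 0.16
(4.95)  tx 0.22 ty -0.45 tz 0.03
(5.05)  tx 0.48 ty -0.87 tz 0.06
(5.15)  tx 0.79 ty -1.27 tz 0.10
(5.25)  tx 1.13 ty -1.63 tz 0.13
```

View pics/v7.png

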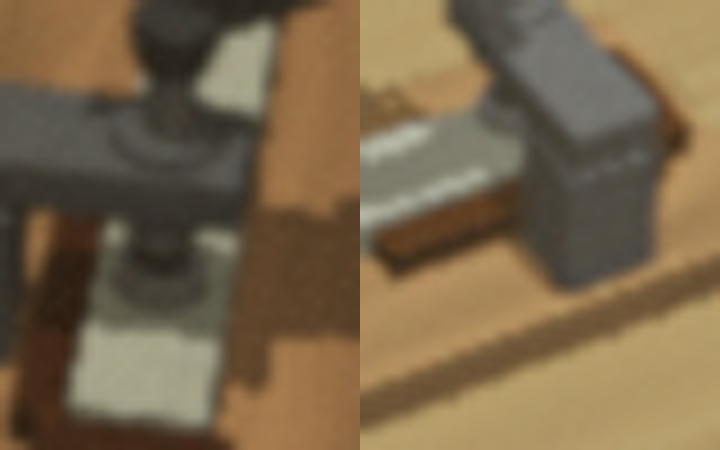

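Run:
```python
from h import *
S=np.load("pics/side7.npz")
q=lambda P:(proj(0,np.array(P,float),S)-[262,195]+.5)*9-.5
print("rail end top",q((556,91,54)).round(),q((507,92,54)).round())
for z in(54,58,62,66): print(z,q((531,49.5,z)).round(), "axis",q((531,31.5,z)).round())
```

```text
rail end top [ 67. 408.] [205. 426.]
54 [150. 340.] axis [155. 308.]
58 [150. 331.] axis [155. 299.]
62 [151. 323.] axis [156. 291.]
66 [151. 314.] axis [156. 282.]
```

The pad's lower edge is at (158, 310) of the side crop, which puts it about 15 ± 3 mm above the rail. I'll keep turning freely and check the effort.

>>> arm_command --targets '[{"fingers": 1.5,"tx": -0.44,"ty": -0.61,"tz": 0.05,"ax": 0,"ay": 0,"az": 0},{"fingers": 1.5,"tx": -0.78,"ty": -1.28,"tz": 0.1,"ax": 0,"ay": 0,"az": 0},{"fingers": 1.5,"tx": -1.01,"ty": -1.99,"tz": 0.14,"ax": 0,"ay": 0,"az": 0},{"fingers": 1.5,"tx": -1.14,"ty": -2.73,"tz": 0.19,"ax": 0,"ay": 0,"az": 0},{"fingers": 1.5,"tx": -1.14,"ty": -2.73,"tz": 0.19,"ax": 0,"ay": 0,"az": 0},{"fingers": 1.5,"tx": -1.14,"ty": -2.73,"tz": 0.19,"ax": 0,"ay": 0,"az": 0}]'

```text
time_s: 17.0
eef_pos: [481.6, 26.2, 197.9]
orientation: [[1.0, -0.023, 0.003], [-0.023, -1.0, -0.002], [0.003, 0.002, -1.0]]
ft_force: [4.9, -2.8, -3.3]
gripper_width: 22.1
```

>>> arm_command --targets '[{"fingers": 1.5,"tx": -0.02,"ty": -0.5,"tz": 0.03,"ax": 0,"ay": 0,"az": 0},{"fingers": 1.5,"tx": 0,"ty": -1.0,"tz": 0.06,"ax": 0,"ay": 0,"az": 0},{"fingers": 1.5,"tx": 0.08,"ty": -1.49,"tz": 0.1,"ax": 0,"ay": 0,"az": 0},{"fingers": 1.5,"tx": 0.21,"ty": -1.98,"tz": 0.13,"ax": 0,"ay": 0,"az": 0},{"fingers": 1.5,"tx": 0.38,"ty": -2.45,"tz": 0.16,"ax": 0,"ay": 0,"az": 0},{"fingers": 1.5,"tx": 0.38,"ty": -2.45,"tz": 0.16,"ax": 0,"ay": 0,"az": 0},{"fingers": 1.5,"tx": 0.38,"ty": -2.45,"tz": 0.16,"ax": 0,"ay": 0,"az": 0}]'

```text
time_s: 17.7
eef_pos: [484.8, 50.0, 196.3]
orientation: [[1.0, -0.023, 0.0], [-0.023, -1.0, -0.004], [0.0, 0.004, -1.0]]
ft_force: [1.2, -5.6, 1.0]
gripper_width: 22.0
```

```bash
python3 rows.py 4.85 .1 5;python3 rows.py 5.35 .1 5; python3 rows.py 5.85 .1 6; python3 -c "
from station import status;s=status.observe();print(s['wrist_torque'],s['joints'])"
```

```text
(4.95)  tx 0.22 ty -0.45 tz 0.03
(5.05)  tx 0.48 ty -0.87 tz 0.06
(5.15)  tx 0.79 ty -1.27 tz 0.10
(5.25)  tx 1.13 ty -1.63 tz 0.13
(5.35)  tx 1.51 ty -1.96 tz 0.16
(5.45)  tx 0.41 ty -0.29 tz 0.03
(5.55)  tx 0.84 ty -0.54 tz 0.06
(5.65)  tx 1.30 ty -0.74 tz 0.10
(5.75)  tx 1.78 ty -0.89 tz 0.13
(5.85)  tx 2.26 ty -1.00 tz 0.16
(5.95)  tx 0.50 ty -0.06 tz 0.03
(6.05)  tx 1.00 ty -0.07 tz 0.06
(6.15)  tx 1.49 ty -0.02 tz 0.10
(6.25)  tx 1.99 ty 0.07 tz 0.13
(6.35)  tx 2.47 ty 0.21 tz 0.16
(6.45)  tx 2.93 ty 0.39 tz 0.19
[-1.13776644e+00 -4.13208964e-01 -1.07205024e-03] [ 0.38552501  0.25683648 -0.67316836  1.96829484  0.19629937  0.9804261
 -0.40492356]
```

>>> arm_command --targets '[{"fingers": 1.5,"tx": 0.22,"ty": -0.45,"tz": 0.03,"ax": 0,"ay": 0,"az": 0},{"fingers": 1.5,"tx": 0.48,"ty": -0.87,"tz": 0.06,"ax": 0,"ay": 0,"az": 0},{"fingers": 1.5,"tx": 0.79,"ty": -1.27,"tz": 0.1,"ax": 0,"ay": 0,"az": 0},{"fingers": 1.5,"tx": 1.13,"ty": -1.63,"tz": 0.13,"ax": 0,"ay": 0,"az": 0},{"fingers": 1.5,"tx": 1.51,"ty": -1.96,"tz": 0.16,"ax": 0,"ay": 0,"az": 0},{"fingers": 1.5,"tx": 1.51,"ty": -1.96,"tz": 0.16,"ax": 0,"ay": 0,"az": 0},{"fingers": 1.5,"tx": 1.51,"ty": -1.96,"tz": 0.16,"ax": 0,"ay": 0,"az": 0}]'

```text
time_s: 18.4
eef_pos: [499.4, 70.2, 194.6]
orientation: [[1.0, -0.023, -0.001], [-0.023, -1.0, -0.003], [-0.001, 0.003, -1.0]]
ft_force: [-1.1, -6.0, 3.7]
gripper_width: 22.1
```

>>> arm_command --targets '[{"fingers": 1.5,"tx": 0.41,"ty": -0.29,"tz": 0.03,"ax": 0,"ay": 0,"az": 0},{"fingers": 1.5,"tx": 0.84,"ty": -0.54,"tz": 0.06,"ax": 0,"ay": 0,"az": 0},{"fingers": 1.5,"tx": 1.3,"ty": -0.74,"tz": 0.1,"ax": 0,"ay": 0,"az": 0},{"fingers": 1.5,"tx": 1.78,"ty": -0.89,"tz": 0.13,"ax": 0,"ay": 0,"az": 0},{"fingers": 1.5,"tx": 2.26,"ty": -1.0,"tz": 0.16,"ax": 0,"ay": 0,"az": 0},{"fingers": 1.5,"tx": 2.26,"ty": -1.0,"tz": 0.16,"ax": 0,"ay": 0,"az": 0},{"fingers": 1.5,"tx": 2.26,"ty": -1.0,"tz": 0.16,"ax": 0,"ay": 0,"az": 0}]'

```text
time_s: 19.1
eef_pos: [521.8, 80.8, 193.0]
orientation: [[1.0, -0.022, -0.002], [-0.022, -1.0, -0.001], [-0.002, 0.001, -1.0]]
ft_force: [-3.5, -2.6, 4.5]
gripper_width: 22.2
```

>>> arm_command --targets '[{"fingers": 1.5,"tx": 0.5,"ty": -0.06,"tz": 0.03,"ax": 0,"ay": 0,"az": 0},{"fingers": 1.5,"tx": 1.0,"ty": -0.07,"tz": 0.06,"ax": 0,"ay": 0,"az": 0},{"fingers": 1.5,"tx": 1.49,"ty": -0.02,"tz": 0.1,"ax": 0,"ay": 0,"az": 0},{"fingers": 1.5,"tx": 1.99,"ty": 0.07,"tz": 0.13,"ax": 0,"ay": 0,"az": 0},{"fingers": 1.5,"tx": 1.99,"ty": 0.07,"tz": 0.13,"ax": 0,"ay": 0,"az": 0},{"fingers": 1.5,"tx": 1.99,"ty": 0.07,"tz": 0.13,"ax": 0,"ay": 0,"az": 0}]'

```text
time_s: 19.7
eef_pos: [541.8, 80.6, 191.7]
orientation: [[1.0, -0.021, -0.001], [-0.021, -1.0, 0.0], [-0.001, -0.0, -1.0]]
ft_force: [-3.4, -1.1, 4.5]
gripper_width: 22.1
```

```bash
for t in 6.25 6.55 6.85 7.15 7.45; do python3 rows.py $t .1 3; done
cat > eff.py <<'E'
import numpy as np,sys
x,y,fx,fy=map(float,sys.argv[1:]); p=np.arctan2(y-31.5,x-531); print("resist",-(fx*np.sin(p)-fy*np.cos(p)),"theta",(np.arctan2(48.1,14.3)-p)%(2*np.pi))
E
```

```text
(6.35)  tx 0.48 ty 0.14 tz 0.03
(6.45)  tx 0.94 ty 0.33 tz 0.06
(6.55)  tx 1.39 ty 0.56 tz 0.10
(6.65)  tx 0.42 ty 0.28 tz 0.03
(6.75)  tx 0.80 ty 0.59 tz 0.06
(6.85)  tx 1.16 ty 0.94 tz 0.10
(6.95)  tx 0.32 ty 0.39 tz 0.03
(7.05)  tx 0.59 ty 0.80 tz 0.06
(7.15)  tx 0.83 ty 1.24 tz 0.10
(7.25)  tx 0.19 ty 0.46 tz 0.03
(7.35)  tx 0.33 ty 0.94 tz 0.06
(7.45)  tx 0.42 ty 1.43 tz 0.10
(7.55)  tx 0.04 ty 0.50 tz 0.03
(7.65)  tx 0.04 ty 1.00 tz 0.06
(7.75)  tx -0.02 ty 1.49 tz 0.10
```

>>> arm_command --targets '[{"fingers": 1.5,"tx": 0.48,"ty": 0.14,"tz": 0.03,"ax": 0,"ay": 0,"az": 0},{"fingers": 1.5,"tx": 0.94,"ty": 0.33,"tz": 0.06,"ax": 0,"ay": 0,"az": 0},{"fingers": 1.5,"tx": 1.39,"ty": 0.56,"tz": 0.1,"ax": 0,"ay": 0,"az": 0},{"fingers": 1.5,"tx": 1.39,"ty": 0.56,"tz": 0.1,"ax": 0,"ay": 0,"az": 0},{"fingers": 1.5,"tx": 1.39,"ty": 0.56,"tz": 0.1,"ax": 0,"ay": 0,"az": 0}]'

```text
time_s: 20.2
eef_pos: [555.8, 75.3, 190.8]
orientation: [[1.0, -0.021, -0.001], [-0.021, -1.0, 0.001], [-0.001, -0.001, -1.0]]
ft_force: [-4.6, 0.0, 4.3]
gripper_width: 22.1
```

>>> arm_command --targets '[{"fingers": 1.5,"tx": 0.42,"ty": 0.28,"tz": 0.03,"ax": 0,"ay": 0,"az": 0},{"fingers": 1.5,"tx": 0.8,"ty": 0.59,"tz": 0.06,"ax": 0,"ay": 0,"az": 0},{"fingers": 1.5,"tx": 1.16,"ty": 0.94,"tz": 0.1,"ax": 0,"ay": 0,"az": 0},{"fingers": 1.5,"tx": 1.16,"ty": 0.94,"tz": 0.1,"ax": 0,"ay": 0,"az": 0},{"fingers": 1.5,"tx": 1.16,"ty": 0.94,"tz": 0.1,"ax": 0,"ay": 0,"az": 0}]'

```text
time_s: 20.7
eef_pos: [567.5, 66.3, 189.9]
orientation: [[1.0, -0.021, 0.0], [-0.021, -1.0, 0.002], [0.0, -0.002, -1.0]]
ft_force: [-3.8, 2.1, 4.8]
gripper_width: 22.3
```

>>> arm_command --targets '[{"fingers": 1.5,"tx": 0.32,"ty": 0.39,"tz": 0.03,"ax": 0,"ay": 0,"az": 0},{"fingers": 1.5,"tx": 0.59,"ty": 0.8,"tz": 0.06,"ax": 0,"ay": 0,"az": 0},{"fingers": 1.5,"tx": 0.83,"ty": 1.24,"tz": 0.1,"ax": 0,"ay": 0,"az": 0},{"fingers": 1.5,"tx": 0.83,"ty": 1.24,"tz": 0.1,"ax": 0,"ay": 0,"az": 0},{"fingers": 1.5,"tx": 0.83,"ty": 1.24,"tz": 0.1,"ax": 0,"ay": 0,"az": 0}]'

```text
time_s: 21.2
eef_pos: [576.0, 54.4, 189.0]
orientation: [[1.0, -0.02, 0.001], [-0.02, -1.0, 0.003], [0.001, -0.003, -1.0]]
ft_force: [-2.9, 3.9, 3.7]
gripper_width: 22.5
```

```bash
for t in 7.15 7.35 7.55 7.75 7.95; do python3 rows.py $t .1 2; done
python3 - <<'E'
from station import cams,status
import cv2,numpy as np
A=np.mean([cams.read_camera("side")["color"].astype(float) for _ in range(4)],0)
B=np.load("pics/side7.npz")["color"]
f=lambda A:cv2.resize(A[195:245,262:302,::-1].clip(0,255).astype(np.uint8),None,fx=9,fy=9,interpolation=cv2.INTER_CUBIC)
cv2.imwrite("pics/v8.png",np.hstack([f(B),f(A)]))
s=status.observe();print(s["ft_force"],s["eef_pos"])
E
```

```text
(7.25)  tx 0.19 ty 0.46 tz 0.03
(7.35)  tx 0.33 ty 0.94 tz 0.06
(7.45)  tx 0.09 ty 0.49 tz 0.03
(7.55)  tx 0.14 ty 0.99 tz 0.06
(7.65)  tx -0.01 ty 0.50 tz 0.03
(7.75)  tx -0.06 ty 1.00 tz 0.06
(7.85)  tx -0.11 ty 0.49 tz 0.03
(7.95)  tx -0.26 ty 0.96 tz 0.06
(8.05)  tx -0.20 ty 0.46 tz 0.03
(8.15)  tx -0.45 ty 0.89 tz 0.06
[-2.66014393  5.22302115  3.48642317] [575.96505352  54.36772931 189.02991244]
```

View pics/v8.png

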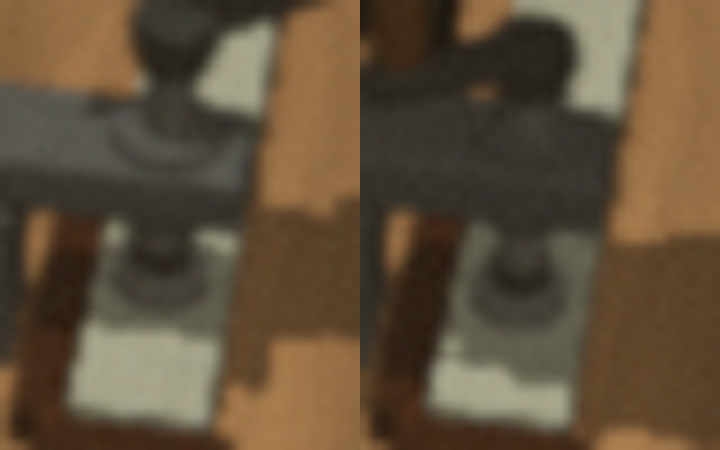

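Pad's lower edge went from row 310 to 328 (contact would be at about 343), so roughly 4–7 mm are left and the turning is still free. I'll continue in smaller steps.

>>> arm_command --targets '[{"fingers": 1.5,"tx": 0.19,"ty": 0.46,"tz": 0.03,"ax": 0,"ay": 0,"az": 0},{"fingers": 1.5,"tx": 0.33,"ty": 0.94,"tz": 0.06,"ax": 0,"ay": 0,"az": 0},{"fingers": 1.5,"tx": 0.33,"ty": 0.94,"tz": 0.06,"ax": 0,"ay": 0,"az": 0},{"fingers": 1.5,"tx": 0.33,"ty": 0.94,"tz": 0.06,"ax": 0,"ay": 0,"az": 0}]'

```text
time_s: 21.8
eef_pos: [579.4, 45.6, 188.5]
orientation: [[1.0, -0.02, 0.002], [-0.02, -1.0, 0.004], [0.002, -0.004, -1.0]]
ft_force: [-2.1, 5.3, 3.6]
gripper_width: 22.0
```

>>> arm_command --targets '[{"fingers": 1.5,"tx": 0.09,"ty": 0.49,"tz": 0.03,"ax": 0,"ay": 0,"az": 0},{"fingers": 1.5,"tx": 0.14,"ty": 0.99,"tz": 0.06,"ax": 0,"ay": 0,"az": 0},{"fingers": 1.5,"tx": 0.14,"ty": 0.99,"tz": 0.06,"ax": 0,"ay": 0,"az": 0},{"fingers": 1.5,"tx": 0.14,"ty": 0.99,"tz": 0.06,"ax": 0,"ay": 0,"az": 0}]'

```text
time_s: 22.2
eef_pos: [581.2, 36.3, 188.0]
orientation: [[1.0, -0.019, 0.004], [-0.019, -1.0, 0.005], [0.004, -0.005, -1.0]]
ft_force: [-0.3, 6.2, 1.1]
gripper_width: 22.1
```

Run:
```python
from station import status
import numpy as np
s=status.observe();print(np.round(s["ft_force"],1),np.round(s["eef_pos"],1))
```

```text
[-0.3  6.2  1.1] [581.2  36.3 188. ]
```

>>> arm_command --targets '[{"fingers": 1.5,"tx": 0,"ty": 0.25,"tz": 0.02,"ax": 0,"ay": 0,"az": 0},{"fingers": 1.5,"tx": -0.01,"ty": 0.5,"tz": 0.03,"ax": 0,"ay": 0,"az": 0},{"fingers": 1.5,"tx": -0.01,"ty": 0.5,"tz": 0.03,"ax": 0,"ay": 0,"az": 0},{"fingers": 1.5,"tx": -0.01,"ty": 0.5,"tz": 0.03,"ax": 0,"ay": 0,"az": 0}]'

```text
time_s: 22.6
eef_pos: [581.4, 32.0, 187.8]
orientation: [[1.0, -0.019, 0.005], [-0.019, -1.0, 0.006], [0.005, -0.006, -1.0]]
ft_force: [0.7, 8.0, 1.0]
gripper_width: 22.1
```

```bash
python3 eff.py 581.2 36.3 -.3 6.2; for t in 7.65 7.75 7.85 7.95 8.05 8.15 8.25; do python3 rows.py $t .05 2; done
python3 - <<'E'
from station import cams,status
import cv2,numpy as np
B=np.load("pics/side7.npz")["color"]
A=np.mean([cams.read_camera("side")["color"].astype(float) for _ in range(4)],0)
np.save("pics/side9.npy",A)
# brightness profile down the pad's middle column, rows over the pad/rail
print(B[218:242,277:283].mean((1,2)).round().astype(int).tolist()); print(A[218:242,277:283].mean((1,2)).round().astype(int).tolist())
s=status.observe();print(np.round(s["ft_force"],1),np.round(s["eef_pos"],1))
E
```

```text
resist 6.20040548944024 theta 1.1864931999489998
(7.70)  tx -0.02 ty 0.25 tz 0.02
(7.75)  tx -0.06 ty 0.50 tz 0.03
(7.80)  tx -0.05 ty 0.25 tz 0.02
(7.85)  tx -0.11 ty 0.49 tz 0.03
(7.90)  tx -0.07 ty 0.24 tz 0.02
(7.95)  tx -0.15 ty 0.48 tz 0.03
(8.00)  tx -0.09 ty 0.23 tz 0.02
(8.05)  tx -0.20 ty 0.46 tz 0.03
(8.10)  tx -0.12 ty 0.22 tz 0.02
(8.15)  tx -0.25 ty 0.44 tz 0.03
(8.20)  tx -0.14 ty 0.21 tz 0.02
(8.25)  tx -0.29 ty 0.41 tz 0.03
(8.30)  tx -0.16 ty 0.19 tz 0.02
(8.35)  tx -0.33 ty 0.38 tz 0.03
[51, 48, 47, 51, 50, 41, 41, 51, 63, 65, 64, 73, 89, 111, 144, 155, 156, 154, 155, 155, 155, 155, 144, 110]
[48, 47, 49, 56, 59, 57, 52, 43, 40, 48, 60, 64, 65, 82, 120, 150, 156, 156, 156, 156, 156, 156, 146, 111]
[0.9 8.2 1.5] [581.4  32.  187.8]
```

>>> arm_command --targets '[{"fingers": 1.5,"tx": -0.01,"ty": 0.12,"tz": 0.01,"ax": 0,"ay": 0,"az": 0},{"fingers": 1.5,"tx": -0.02,"ty": 0.25,"tz": 0.02,"ax": 0,"ay": 0,"az": 0},{"fingers": 1.5,"tx": -0.02,"ty": 0.25,"tz": 0.02,"ax": 0,"ay": 0,"az": 0},{"fingers": 1.5,"tx": -0.02,"ty": 0.25,"tz": 0.02,"ax": 0,"ay": 0,"az": 0},{"fingers": 1.5,"tx": -0.02,"ty": 0.25,"tz": 0.02,"ax": 0,"ay": 0,"az": 0}]'

```text
time_s: 23.3
eef_pos: [581.4, 29.9, 187.6]
orientation: [[1.0, -0.019, 0.006], [-0.019, -1.0, 0.007], [0.005, -0.007, -1.0]]
ft_force: [2.3, 9.3, 1.1]
gripper_width: 22.1
```

Run:
```python
import numpy as np,cv2
from station import status
s=status.observe();print(np.round(s["ft_force"],1),np.round(s["eef_pos"],1),np.round(s["joint_efforts"],2))
v=cv2.imread("pics/v8.png")[:,:,:].mean(2); A=np.load("pics/side9.npy")
a=cv2.resize(A[195:245,262:302,::-1].clip(0,255).astype(np.uint8),None,fx=9,fy=9,interpolation=cv2.INTER_CUBIC).mean(2)
for nm,I in(("3.75",v[:,:360]),("7.15",v[:,360:]),("7.65",a)): print(nm,I[250:350:4,145:175].mean(1).round().astype(int).tolist())
```

```text
[2.3 9.3 1.1] [581.4  29.9 187.6] [  4.92 -41.39  -1.03 -20.34   1.89   1.18   0.  ]
3.75 [49, 44, 39, 37, 38, 42, 48, 55, 61, 65, 65, 64, 63, 64, 66, 71, 77, 85, 96, 105, 123, 138, 151, 156, 156]
7.15 [59, 59, 57, 56, 53, 49, 45, 40, 37, 37, 41, 48, 54, 60, 63, 64, 63, 64, 66, 70, 76, 82, 87, 90, 91]
7.65 [58, 58, 57, 57, 54, 49, 44, 40, 39, 39, 42, 47, 53, 59, 62, 64, 64, 63, 66, 70, 85, 100, 121, 137, 149]
```

Between 7.15 and 7.65 rad the pad didn't move in the side view, while the effort climbed from 4–5 N to 9.3 N. So the play is taken up and the clamp is about 3.5–5 N above free, which is snug. I'll unload the arm, let go and lift away.

>>> arm_command --targets '[{"fingers": 1.5,"tx": 0,"ty": -0.2,"tz": 0,"ax": 0,"ay": 0,"az": 0},{"fingers": 1.5,"tx": 0,"ty": -0.45,"tz": 0,"ax": 0,"ay": 0,"az": 0},{"fingers": 1.5,"tx": 0,"ty": -0.45,"tz": 0,"ax": 0,"ay": 0,"az": 0},{"fingers": 1.5,"tx": 0,"ty": -0.45,"tz": 0,"ax": 0,"ay": 0,"az": 0}]'

```text
time_s: 23.7
eef_pos: [581.3, 30.1, 187.6]
orientation: [[1.0, -0.022, 0.004], [-0.022, -1.0, 0.001], [0.004, -0.001, -1.0]]
ft_force: [4.7, 3.5, 2.7]
gripper_width: 22.3
```

>>> arm_command --targets '[{"fingers": 6,"tx": 0,"ty": 0,"tz": 0,"ax": 0,"ay": 0,"az": 0},{"fingers": 6,"tx": 0,"ty": 0,"tz": 0,"ax": 0,"ay": 0,"az": 0},{"fingers": 6,"tx": 0,"ty": 0,"tz": 0,"ax": 0,"ay": 0,"az": 0},{"fingers": 6,"tx": 0,"ty": 0,"tz": 0,"ax": 0,"ay": 0,"az": 0},{"fingers": 6,"tx": 0,"ty": 0,"tz": -3,"ax": 0,"ay": 0,"az": 0},{"fingers": 6,"tx": 0,"ty": 0,"tz": -7,"ax": 0,"ay": 0,"az": 0},{"fingers": 6,"tx": 0,"ty": 0,"tz": -11,"ax": 0,"ay": 0,"az": 0},{"fingers": 6,"tx": 0,"ty": 0,"tz": -11,"ax": 0,"ay": 0,"az": 0}]'

```text
time_s: 24.5
eef_pos: [582.2, 30.5, 302.7]
orientation: [[1.0, -0.022, 0.01], [-0.022, -1.0, 0.0], [0.01, -0.001, -1.0]]
ft_force: [0.8, 0.9, -1.5]
gripper_width: 59.8
```

Run:
```python
from station import cams,status
import cv2,numpy as np
s=status.observe();print(np.round(s["ft_force"],1),np.round(s["eef_pos"],1))
o=[]
for n,(r,c0) in dict(side=(180,248),scene=(165,190)).items():
    A=np.mean([cams.read_camera(n)["color"].astype(float) for _ in range(3)],0)
    o.append(cv2.resize(A[r:r+75,c0:c0+ (55 if n=="side" else 95),::-1].clip(0,255).astype(np.uint8),None,fx=5,fy=5,interpolation=cv2.INTER_CUBIC))
cv2.imwrite("pics/v9.png",np.hstack(o))
```

```text
[ 0.8  0.9 -1.5] [582.2  30.5 302.7]
```

View pics/v9.png

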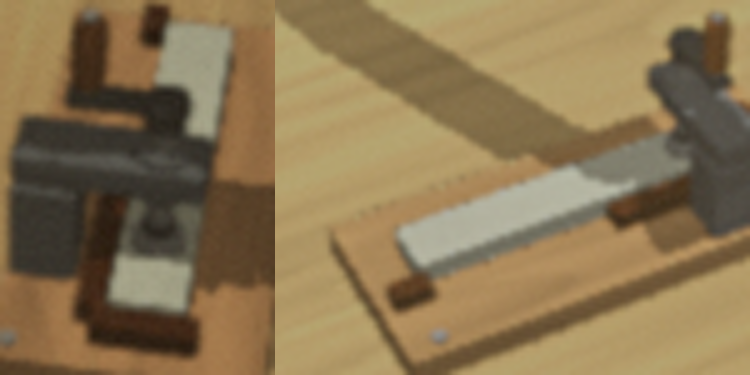

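The rail lies along both blocks with its end at the stop (side crop, around (150, 305)). The pad is down on it and the gripper is clear. Handing in.

```bash
python3 -c "
from station import robot;print(robot.finish_job())"
```

```text
the job is handed in; nothing more can be done
None
```

I slid the rail home into the corner, snugged the clamp, let go and handed the job in at about 25 s of the 72 s allowed. No verdict was reported.

- **Rail:** I gripped it, turned it parallel, slid it to the stop and then to the fence, and pushed its end with closed fingers. It did not move under about 13 N against the fence or 9 N against the stop. The last picture shows it along both blocks, with its end at the stop.
- **Clamp:** I turned the crank about 7.6 rad. The pad stood still in the side view between 7.15 and 7.65 rad while the effort rose, so the play was taken up.
- **Snugness:** The resting effort at the handle went from about 4 N free to 9.3 N. That is 3.3 N above the stated 6 N running effort, or about 5 N above my free resting readings. By the given ratio this is roughly 50–80 N on the rail, inside 35–120 N. That force is worked out from the handle effort, not measured directly.
- **Letting go:** The wrist force read under 2 N with the gripper clear, and I never went near the other things on the bench.

**Checks that disagreed:**
- My camera estimate of the pad's height was off. It still showed about 6 mm of gap when the pad was already on the rail, so I relied on the effort and on the pad no longer moving.
- On the first push toward the fence the rail stuck about 8 mm short. Easing the downward force freed it.

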